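# Set a driver board up in the tilting vise for soldering

## Robot

A 6-joint arm with a two-finger parallel gripper is mounted at the origin on the work surface. World frame = base frame: x ahead of the robot, y to its left, z up, the work surface at z = 0. Lengths are in m, angles in rad, forces in N, time in s.
With the tool pointing down it reaches from about 0.35 to 0.8 m from the base axis. Payload 7.3 kg.
Tool frame: the origin (TCP) lies between the finger pads; the fingertips stand 14 mm ahead of it and the grasp point (between the pads) lies 5 mm behind it (bot.tip_reach is the distance from the TCP to the fingertips, in m); z points along the fingers, y is the line along which they close (so a half turn about z gives the same grasp; the last joint's range is limited). The gripper opens to 85 mm and grips with 20 to 120 N. Pads are 22 mm wide; open, the fingers measure 114 mm over their backs; the gripper's body (76 mm by 85 mm) begins 54 mm behind the grasp point. The pads swing forward as they close: fully open they stand 13 mm farther back than shut.
Start: joints at [1.128, 0.342, 1.524, -0, 1.275, -0.146], TCP at [0.154, 0.502, 0.245] pointing down, gripper open.
Joint ranges: [-2.53, 2.53], [-0.77, 2.02], [0.04, 2.7], [-1, 4.14], [0.28, 2.66], [-3.11, 3.11]. Speed limits (rad/s): [2.57, 2.57, 3.14, 3.14, 3.14, 3.14].

## Interface

Orientations are given as a 3x3 rotation matrix whose columns are the frame's x, y, z axes.
In Python, from plant import bot, imaging gives the robot as it stands.
- The arm moves only by the tool send_rows, never from a script. Its argument "increments" is a list that holds one entry, the list of rows, each a list of 6 numbers: the shift along the tool's x, y, z normalised to -1 to 1, where 1 is 50 mm, then the turn, a rotation vector about the tool's x, y, z normalised to -1 to 1, where 1 is pi rad. A call has 1 to 20 rows; each row shifts and turns the commanded pose from where the row before left it, along the tool's axes as they then stand; what a row does not reach is not made up. A row lasts 1/10 s, in which the tool goes at most 50 mm and 8.59 degrees, less where a joint would pass 70% of its speed; a pose out of reach is approached as far as the arm can. A call with a number of a shift or a turn outside -1 to 1 is refused whole. A call with a gripper value outside its range is refused whole. "claw" is the closure, from -1 (fully open) to 1 (shut), set as the call begins (left out, the last holds). The fingers move at their own pace and stop on an object; "squeeze" is the grip in N (left out, the last holds). Time passes only in rows, so rows that do not move let the fingers close. It gives the time, the measured TCP pose, the force, the opening and the grip force at its end, in the units of the state.
- bot.get_obs(): the state, without advancing time (a new reading comes with each control period).
- imaging.snapshot(name): name is "scene" or "top"; returns a dict with "frame" (400x640x3 uint8, red, green, blue), "fx", "fy", "cx", "cy" (pixels), "D" ([k1, k2, p1, p2, k3] as OpenCV has them; the pictures are not rectified), "R" (3x3) and "t" (3): a world point X has camera coordinates R X + t. Camera axes: x right, y down, z forward; pixel columns grow to the right and rows downward; lengths in m; the calibration is good to about 2 mm. A picture is of the moment at which its call begins. There is no depth.
- bot.hand_in(): hands the job in; it is judged then, once.
The state is a dict: "time": time; "q": joint angles; "qvel": joint speeds; "effort": joint torques, N m; "tcp_pos": TCP position; "eef_rot": TCP orientation; "wrist_force": force on the tool from outside, world axes, zero at the start; "torque": the same for the moment, N m; "opening": opening from 0.0 (shut) to 1.0 (fully open); "finger_force": force on a finger pad.
Only numpy, scipy, OpenCV 4.12 (cv2) and the standard library are available. Lean on these libraries where they do the work, as an engineer would, in place of code of your own. Each camera call takes 0.05 s, during which the arm holds its last target. There are 200 camera calls.

## Task

First swing the tilting vise's bed level by its tall side lever. Then lift the driver board on its heatsink out of the organiser tray by its short ends, set it down flat on the soldering mat, take it again by its long sides and lay it squarely between the vise jaws while the bed is level, without dropping it. Swing the clamp lever fully home to close the jaw on it, then tilt the bed towards the robot to 30 degrees and let go, leaving the other things on the bench where they are.

Things in the scene. Friction and masses are not known exactly. Their poses are not given: they have to be found in the camera images.
- vise: Tilting cam vise, fixed. Dark base 200 (x) x 150 (y) x 14 mm; cheeks (y +-56 to +-70, tops 115 mm above the bench) carry a grey bed that tilts about a trunnion axis along y, 100 mm above the bench. Origin: centre of the base's underside; x from the front (moving jaw, clamp lever) to the rear (fixed jaw), y to the side with the tilt lever and graduated disc (46 mm radius), z up.
- tilt (a joint): Angle of bed and tilt lever, rad. 0 = bed level; grows as the bed's front goes down, its face turning towards the robot and the lever's knob coming forward (-x). 30 degrees = 0.524. Stops at -0.15 and 0.92. Stiff friction pivot (about 7 N at the knob), stays where left. Disc marks every 10 degrees from 0 to 50, long ones at 0 and 30; a pointer on the lever shows the tilt.
- tilt_hinge (a point): Point on the trunnion axis in the plane of the tilt lever (vise frame: x 0, y 83, z 100 mm). The lever swings about it in the vise's x-z plane.
- tilt_knob (a point): Centre of the black ball knob (28 mm diameter) ending the tilt lever, 120 mm from the hinge; a 10 mm steel rod comes to it from the hinge below. With the bed level the lever leans 35 degrees from vertical to the rear (+x); it turns with the bed, so at 30 degrees of tilt it leans 5 degrees to the rear. Free all round; pinch it front and rear, sideways it slips.
- cam (a joint): Clamp lever angle about an upright pivot on the front of the bed, rad. 0 = open, pointing to the vise's -y; 1.57 = home at its stop, pointing to the front (-x), jaw closed; swings clockwise seen from above. About 3 N at the knob, more as the jaw meets the work; stays where left. Moves the front jaw 8 mm per rad rearward: a 66 mm part is squared, pushed to the rear jaw and gripped near the end.
- cam_pivot (a point): Point on the clamp lever's pivot axis at the height of its knob (75 mm in front of the trunnion axis, 64 mm above it with the bed level). The lever turns with the bed as it tilts.
- cam_knob (a point): Centre of the black ball knob (24 mm diameter) on the clamp lever, 68 mm from the pivot axis; its 9 mm rod rises to it from the pivot side and below. Free above.
- seat (a point): Centre of the bed's top face between the open jaws, 14 mm above the trunnion axis, turning with the bed; axes as the vise's. Jaw faces at x +39 and (open) -39 mm, 60 mm wide, 22 mm high; nothing stands beside the gap on the bed (96 mm wide). The module's origin belongs here, its length along x; clamped, it sits 6 mm farther back (x +6).
- module: Driver board: a green circuit board with two round capacitors and a grey terminal block on a finned bare aluminium heatsink, 160 g. Block 66 (x) x 44 (y) x 24 mm high, flat sides and ends; parts on the board reach 38 mm. Origin: centre of its underside, x along its length, z up. It lies in one of the three tray cells, length along the cell.
- tray: Grey organiser tray, fixed, 136 (x) x 162 (y) x 30 mm high, with three cells side by side in y (centres at y -53, 0, +53 mm), each 130 (x) x 50 (y) mm inside; floor 3 mm, walls 3 mm thick. Origin: centre of its underside. Beside the module's ends there is finger room, beside its sides only 3 mm.
- mat: Black silicone soldering mat, fixed, 150 (x) x 140 (y) x 3 mm thick, between the vise and the tray. Origin: centre of its underside; its top is 3 mm above the bench.
- heatsink: Bystander in the tray: bare finned aluminium heatsink without board, 60 x 40 x 24 mm, origin under its centre.
- relay: Bystander in the tray: white relay block 36 x 30 x 33 mm, origin under its centre.
- spool: Bystander: solder spool 52 mm diameter, 40 mm high.
- pliers: Bystander: pliers with red grips, 180 mm long, lying.
- driver: Bystander: screwdriver with blue handle, 170 mm, lying.
- tape: Bystander: roll of paper tape, 90 mm diameter, 24 mm high.
- pump: Bystander: desoldering pump, 22 mm thick, 215 mm long, lying.
- meter: Bystander: multimeter 160 x 78 x 45 mm, lying.
Not all that is in view belongs to the job. Of the things that look like the mat, take the one that is farthest to the robot's left at the start.

How it is judged:
By the outcome, as a careful person would: the job done as asked, in the order asked, and still so for the second after the job is handed in, with the robot touching nothing.
It also fails if it takes over 72 s, if anything falls off the work surface, if the arm or the gripper's body presses on something with over 40 N, if the wrist force passes 120 N, or if a joint passes its speed limit or range.

## Working session

There is one attempt and no reset: what is moved stays moved. The work goes in short steps, Python scripts to look and compute and a tool call to move; the robot and the scene stay as the last step left them, time stands still between calls to the robot, and variables do not carry over. Pictures are saved under pics/ and viewed, at most 10 in all, crops included, and the job is handed in when it is done.

Besides the shell and the picture viewer there is one more tool, called in YAML: its name, and indented under it one key for each argument. send_rows: Moves the arm, as the interface text tells. Its arguments: {"type":"object","properties":{"increments":{"type":"array","items":{"type":"array","items":{"type":"array","items":{"type":"number"}}}},"claw":{"type":"number"},"squeeze":{"type":"number"}},"required":["increments"]}

```bash
ls; mkdir -p pics; python3 - <<'E'
from plant import bot, imaging
import cv2,numpy as np
o=bot.get_obs();print({k:np.round(v,3).tolist() for k,v in o.items()},bot.tip_reach)
for n in("scene","top"):
    s=imaging.snapshot(n);cv2.imwrite(f"pics/{n}0.png",s["frame"][:,:,::-1])
    print(n,s["fx"],s["fy"],s["cx"],s["cy"],s["D"],np.round(s["R"],3).tolist(),np.round(s["t"],3), -np.array(s["R"]).T@s["t"])
E
```

```text
pics
{'time': 0.0, 'q': [1.128, 0.343, 1.525, 0.0, 1.275, -0.146], 'qvel': [0.0, 0.0, 0.0, -0.001, 0.001, 0.001], 'effort': [-0.002, -43.366, -24.601, -0.0, 0.008, 0.0], 'tcp_pos': [0.153, 0.502, 0.245], 'eef_rot': [[-0.956, 0.293, -0.001], [0.293, 0.956, -0.001], [0.0, -0.002, -1.0]], 'wrist_force': [-0.233, -0.345, 0.584], 'torque': [0.01, -0.003, -0.042], 'finger_force': 0.0, 'opening': 1.0} 0.014
scene 485.1946719593105 485.1946719593105 320.848075357472 199.11343236678712 [-0.05281165  0.          0.          0.          0.        ] [[0.183, 0.983, 0.008], [0.77, -0.138, -0.623], [-0.612, 0.12, -0.782]] [-0.106 -0.326  1.816] [ 1.38151427 -0.15919538  1.21757104]
top 383.0134934077338 383.0134934077338 318.0147215197629 196.68834880837562 [-0.06845394  0.          0.          0.          0.        ] [[0.099, -0.995, -0.006], [-0.972, -0.096, -0.214], [0.213, 0.027, -0.977]] [-0.024  0.554  1.116] [ 3.03767393e-01 -9.29006208e-04  1.20872267e+00]
```

View pics/scene0.png

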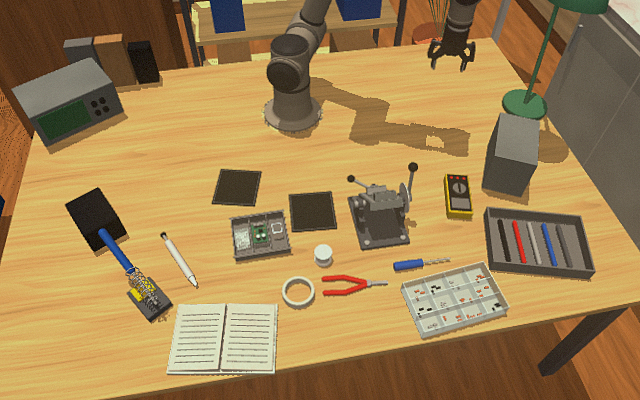

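View pics/top0.png

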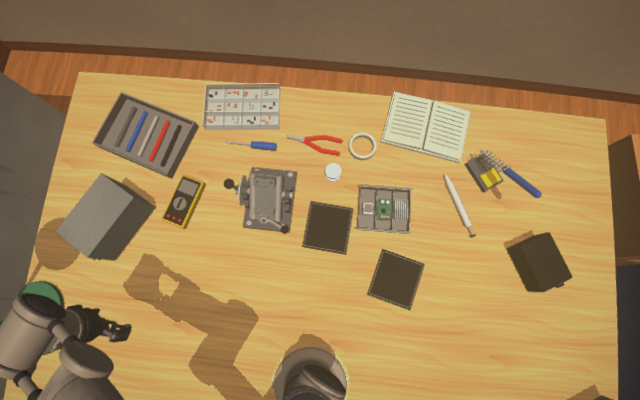

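The top view shows the vise at about (267,198), two black mats at (328,228) and (396,279), and the tray at (384,208) with the module in the middle cell. The left-most mat is the one at (328,228). Next I need enlarged crops.

```bash
cat > h.py <<'E'
import cv2,numpy as np
from plant import bot, imaging
def cam(n):
    s=imaging.snapshot(n);s["R"]=np.array(s["R"]);s["t"]=np.array(s["t"])
    s["K"]=np.array([[s["fx"],0,s["cx"]],[0,s["fy"],s["cy"]],[0,0,1.]]);s["D"]=np.array(s["D"],float)
    return s
def ray(s,p):
    u=cv2.undistortPoints(np.array(p,float).reshape(-1,1,2),s["K"],s["D"]).reshape(-1,2)
    return -s["R"].T@s["t"], np.c_[u,np.ones(len(u))]@s["R"]
def plane(s,p,z):
    c,d=ray(s,p);return c+d*((z-c[2])/d[:,2])[:,None]
def tri(sa,pa,sb,pb):
    "points and ray gap"
    ca,da=ray(sa,pa);cb,db=ray(sb,pb);out=[]
    for a,b in zip(da,db):
        x=np.linalg.lstsq(np.c_[a,-b],cb-ca,rcond=None)[0];A=ca+a*x[0];B=cb+b*x[1];out.append(np.r_[(A+B)/2,np.linalg.norm(A-B)])
    return np.array(out)
def proj(s,X):
    return cv2.projectPoints(np.atleast_2d(np.array(X,float)),cv2.Rodrigues(s["R"])[0],s["t"],s["K"],s["D"])[0].reshape(-1,2)
def crop(s,x,y,w,h,k):
    return cv2.resize(s["frame"][y:y+h,x:x+w,::-1],None,fx=k,fy=k,interpolation=cv2.INTER_CUBIC)
E
python3 - <<'E'
from h import *
a=cam("scene");b=cam("top")
cv2.imwrite("pics/vise.png",np.hstack([crop(a,340,155,80,100,5),crop(b,220,155,80,100,5)]))
cv2.imwrite("pics/tray.png",np.hstack([crop(a,225,185,72,80,5.5),crop(b,350,170,72,80,5.5)]))
E
```

```text
(no output)
```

View pics/vise.png

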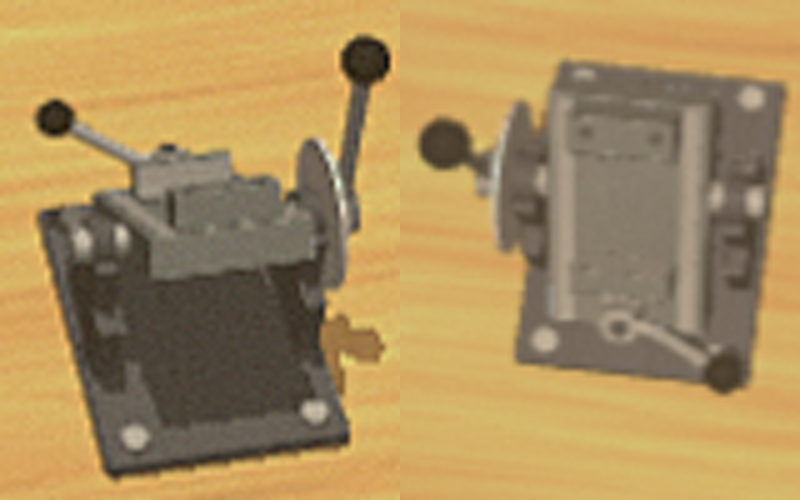

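View pics/tray.png

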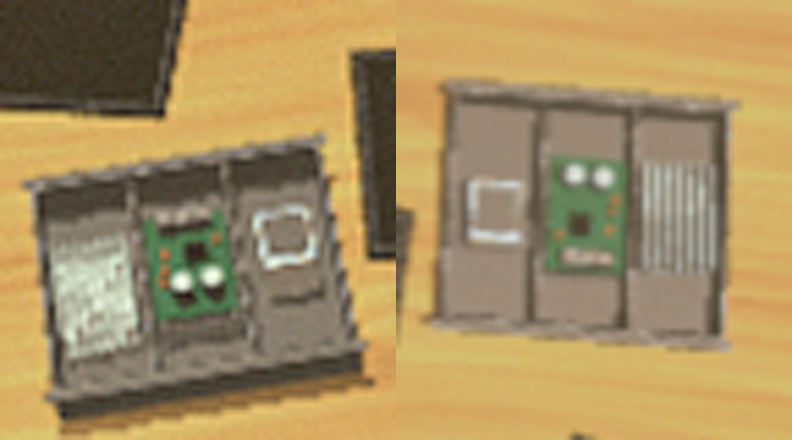

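The vise crops show:
- **Tilt knob:** about (413,167) in scene and (229,184) in top.
- **Clamp knob:** about (351,178) in scene and (285,229) in top. The lever is open.
- **Base corners:** visible in both views.

In the tray crops, the green board is in the middle cell, at about (260,234) in scene and (384,209) in top. Next step is measuring.

```bash
cat >> h.py <<'E'
def blob(s,mask,c,r,near=True):
    m=np.zeros(mask.shape,np.uint8);cv2.circle(m,(int(c[0]),int(c[1])),r,255,-1)
    m&=mask;n,l,st,ce=cv2.connectedComponentsWithStats(m)
    i=1+np.argmax(st[1:,4]);return ce[i],st[i,4],(l==i).astype(np.uint8)
def dark(s,v=60): return ((s["frame"].max(2)<v)*255).astype(np.uint8)
def green(s):
    h=cv2.cvtColor(s["frame"],cv2.COLOR_RGB2HSV);return (((h[...,0]>40)&(h[...,0]<90)&(h[...,1]>90))*255).astype(np.uint8)
def rect(s,m,z):
    "contour cast on a plane: centre, size, angle of first side"
    c=max(cv2.findContours(m,cv2.RETR_EXTERNAL,cv2.CHAIN_APPROX_NONE)[0],key=cv2.contourArea)
    P=plane(s,c.reshape(-1,2),z)[:,:2];return cv2.minAreaRect((P*1000).astype(np.float32))
E
python3 - <<'E'
from h import *
np.set_printoptions(precision=4,suppress=True)
a=cam("scene");b=cam("top")
K=[]
for n,pa,pb in(("tilt",(413,167),(229,184)),("cam",(351,178),(285,229))):
    A=blob(a,dark(a),pa,7);B=blob(b,dark(b),pb,7);print(n,A[:2],B[:2],tri(a,[A[0]],b,[B[0]]))
f=lambda P,x,y,k:[(x+u/k,y+v/k) for u,v in P]
# base corners: rear-left, rear-right, front-right, front-left
T=f([(161,62),(383,85),(345,385),(117,362)],220,155,5)
S=f([(347,434),(110,470),(40,212)],340,155,5)
print("base T",plane(b,T,.014)); print("S",plane(a,S,.014))
A=blob(a,green(a),(260,234),16);B=blob(b,green(b),(384,209),16)
print("board",A[:2],B[:2],tri(a,[A[0]],b,[B[0]]))
for s,m in((a,A[2]),(b,B[2])):
    m=cv2.morphologyEx(m,cv2.MORPH_CLOSE,np.ones((7,7)));print(rect(s,m,.027))
for s,c in((a,(313,211)),(b,(328,228))):
    m=blob(s,dark(s,80),c,34);print("mat",rect(s,m[2],.003),m[1])
# tray rim corners
print("trayT",plane(b,[(350+(u-396)/5.5,170+v/5.5) for u,v in[(445,84),(737,103),(727,347),(433,321)]],.03))
print("trayS",plane(a,f([(30,184),(322,138),(368,352),(55,398)],225,185,5.5),.03))
E
```

```text
Traceback (most recent call last):
  File "h.py", line 25, in blob
    i=1+np.argmax(st[1:,4]);return ce[i],st[i,4],(l==i).astype(np.uint8)
        ~~~~~~~~~^^^^^^^^^^
ValueError: attempt to get argmax of an empty sequence
```

```bash
cat > m.py <<'E'
from h import *
np.set_printoptions(precision=4,suppress=True)
a=cam("scene");b=cam("top")
print(a["frame"][167,413],b["frame"][184,229],a["frame"][211,313],b["frame"][228,328])
for n,pa,pb in(("tilt",(413,167),(229,184)),("cam",(351,178),(285,229))):
    A=blob(a,dark(a,85),pa,7);B=blob(b,dark(b,85),pb,7);print(n,A[:2],B[:2],tri(a,[A[0]],b,[B[0]]))
f=lambda P,x,y,k:[(x+u/k,y+v/k) for u,v in P]
# base corners: rear-left, rear-right, front-right, front-left
T=f([(161,62),(383,85),(345,385),(117,362)],220,155,5)
S=f([(347,434),(110,470),(40,212)],340,155,5)
print("base T",plane(b,T,.014)); print("S",plane(a,S,.014))
A=blob(a,green(a),(260,234),16);B=blob(b,green(b),(384,209),16)
print("board",A[:2],B[:2],tri(a,[A[0]],b,[B[0]]))
for s,m in((a,A[2]),(b,B[2])):
    m=cv2.morphologyEx(m,cv2.MORPH_CLOSE,np.ones((7,7)));print(rect(s,m,.027))
for s,c in((a,(313,211)),(b,(328,228))):
    m=blob(s,dark(s,105),c,34);print("mat",rect(s,m[2],.003),m[1])
# tray rim corners
print("trayT",plane(b,[(350+(u-396)/5.5,170+v/5.5) for u,v in[(445,84),(737,103),(727,347),(433,321)]],.03))
print("trayS",plane(a,f([(30,184),(322,138),(368,352),(55,398)],225,185,5.5),.03))
E
python3 m.py
```

```text
[63 49 37] [78 67 48] [66 55 42] [78 69 49]
tilt (array([412.7313, 166.9254]), np.int32(67)) (array([228.459 , 183.4918]), np.int32(61)) [[0.5318 0.2683 0.2184 0.0005]]
cam (array([350.5714, 178.2286]), np.int32(35)) (array([284.3158, 229.0263]), np.int32(38)) [[0.4399 0.1178 0.0965 0.0001]]
base T [[0.6401 0.2548 0.014 ]
 [0.6386 0.1088 0.014 ]
 [0.4422 0.1109 0.014 ]
 [0.4422 0.2558 0.014 ]]
S [[0.6459 0.2556 0.014 ]
 [0.6453 0.1106 0.014 ]
 [0.4481 0.1122 0.014 ]]Traceback (most recent call last):
  File "m.py", line 12, in <module>
    A=blob(a,green(a),(260,234),16);B=blob(b,green(b),(384,209),16)
                                      ~~~~^^^^^^^^^^^^^^^^^^^^^^^^^
  File "h.py", line 25, in blob
    i=1+np.argmax(st[1:,4]);return ce[i],st[i,4],(l==i).astype(np.uint8)
        ~~~~~~~~~^^^^^^^^^^
    return _wrapfunc(a, 'argmax', axis=axis, out=out, **kwds)
    return bound(*args, **kwds)
ValueError: attempt to get argmax of an empty sequence
```

```bash
sed -i 's/h\[...,0\]>40)&(h\[...,0\]<90)&(h\[...,1\]>90)/h[...,0]>38)\&(h[...,0]<95)\&(h[...,1]>60)/' h.py; sed -i '/^print(a\["frame/d' m.py; python3 m.py | tail -18; python3 -c "
from h import *
b=cam('top');print(cv2.cvtColor(b['frame'],cv2.COLOR_RGB2HSV)[200:218:3,378:392:3].tolist())"
```

```text
[0.4422 0.1109 0.014 ]
 [0.4422 0.2558 0.014 ]]
S [[0.6459 0.2556 0.014 ]
 [0.6453 0.1106 0.014 ]
 [0.4481 0.1122 0.014 ]]
board (array([259.0862, 233.4828]), np.int32(174)) (array([384.0221, 208.7735]), np.int32(181)) [[ 0.5434 -0.1801  0.0231  0.0012]]
((543.5015258789062, -180.32736206054688), (66.12083435058594, 44.57255935668945), 0.3238752484321594)
((543.5853271484375, -178.77957153320312), (66.16165924072266, 44.07666778564453), 3.3950140476226807)
mat ((472.4314880371094, -8.519966125488281), (138.17626953125, 148.69012451171875), 85.69499206542969) 1645
mat ((470.79132080078125, -7.394073486328125), (134.22210693359375, 147.0101776123047), 86.42151641845703) 1826
trayT [[ 0.61   -0.0942  0.03  ]
 [ 0.6153 -0.2631  0.03  ]
 [ 0.4735 -0.2643  0.03  ]
 [ 0.4722 -0.0981  0.03  ]]
trayS [[ 0.4777 -0.2603  0.03  ]
 [ 0.4745 -0.0974  0.03  ]
 [ 0.619  -0.0928  0.03  ]
 [ 0.6184 -0.2571  0.03  ]]
[[[44, 73, 119], [45, 23, 179], [52, 58, 150], [49, 32, 175], [51, 81, 132]], [[47, 71, 129], [26, 28, 126], [45, 60, 120], [30, 15, 189], [53, 79, 133]], [[48, 79, 123], [50, 83, 129], [51, 81, 132], [53, 82, 131], [21, 110, 146]], [[51, 78, 127], [42, 78, 104], [29, 74, 83], [52, 82, 133], [49, 82, 134]], [[32, 84, 118], [43, 80, 109], [30, 74, 79], [49, 79, 132], [51, 81, 132]], [[52, 80, 128], [20, 42, 165], [27, 52, 138], [31, 55, 125], [50, 78, 127]]]
```

```bash
cat >> h.py <<'E'
from scipy.spatial.transform import Rotation as Ro
V=np.array([.5435,.183,0]);YAW=np.deg2rad(-.45)
def tool(yaw,lean=0,extra=0):
    "closing along x at yaw; lean>0: body leans to the rear (deg); extra: further turn about world z"
    f=np.deg2rad(lean);c,s=np.cos(f),np.sin(f)
    return Ro.from_euler('z',yaw+np.deg2rad(extra)).as_matrix()@np.array([[0,c,-s],[1,0,0],[0,-s,-c]])
def knob(t,off=0):
    "tilt knob at tilt deg"
    g=np.deg2rad(35-t);return V+Ro.from_euler('z',YAW).apply([.12*np.sin(g),.083,.1+.12*np.cos(g)])
def plan(wps,start=None):
    o=bot.get_obs();p,R=(np.array(o["tcp_pos"]),np.array(o["eef_rot"])) if start is None else start
    print("t",round(o["time"],2),"p",np.round(p,4),"F",np.round(o["wrist_force"],1),"open",round(o["opening"],3),"ff",round(o["finger_force"],1))
    for P,Q,n in wps:
        P=np.array(P,float);w=Ro.from_matrix(R.T@Q).as_rotvec()
        M=sum(R@Ro.from_rotvec(k*w/n).as_matrix() for k in range(n))
        s=np.linalg.solve(M,P-p);r=np.r_[s/.05,w/n/np.pi]
        print(n,"x",np.round(r,3).tolist(),"" if abs(r[:3]).max()<1 and np.linalg.norm(w)/n<.149 else "TOO FAST")
        r=np.round(r,3)
        for k in range(n):p=p+R@(r[:3]*.05);R=R@Ro.from_rotvec(r[3:]*np.pi).as_matrix()
    return p,R
E
python3 - <<'E'
from h import *
print(knob(41))
R=tool(YAW,-14);k=np.array([.532,.268,.2185])
plan([((.35,.40,.38),R,14),(k-R[:,2]*.09,R,10),(k,R,8)])
E
```

```text
[0.53160885 0.26609595 0.21934263]
t 0.55 p [0.1535 0.5021 0.2453] F [ 0.2 -1.  -1. ] open 1.004 ff 0.0
14 x [-0.321, 0.156, -0.168, -0.005, -0.004, 0.029] 
10 x [-0.26, 0.277, 0.231, 0.001, 0.0, -0.0] 
8 x [0.002, 0.003, 0.224, -0.001, 0.0, -0.0]
```

send_rows:
  increments:
    - [[-0.321,0.156,-0.168,-0.005,-0.004,0.029],[-0.321,0.156,-0.168,-0.005,-0.004,0.029],[-0.321,0.156,-0.168,-0.005,-0.004,0.029],[-0.321,0.156,-0.168,-0.005,-0.004,0.029],[-0.321,0.156,-0.168,-0.005,-0.004,0.029],[-0.321,0.156,-0.168,-0.005,-0.004,0.029],[-0.321,0.156,-0.168,-0.005,-0.004,0.029],[-0.321,0.156,-0.168,-0.005,-0.004,0.029],[-0.321,0.156,-0.168,-0.005,-0.004,0.029],[-0.321,0.156,-0.168,-0.005,-0.004,0.029],[-0.321,0.156,-0.168,-0.005,-0.004,0.029],[-0.321,0.156,-0.168,-0.005,-0.004,0.029],[-0.321,0.156,-0.168,-0.005,-0.004,0.029],[-0.321,0.156,-0.168,-0.005,-0.004,0.029],[0,0,0,0,0,0]]
  claw: -1

```text
time: 2.05
tcp_pos: [0.3492, 0.3993, 0.3837]
eef_rot: [[0.013, 0.965, 0.262], [1.0, -0.01, -0.01], [-0.007, 0.262, -0.965]]
wrist_force: [-0.7, -0.1, -0.3]
opening: 0.997
finger_force: 0.0
```

```bash
python3 - <<'E'
from h import *
R=tool(YAW,-14);k=np.array([.532,.268,.2185])
print(np.round(R.T@bot.get_obs()["eef_rot"],3).tolist())
plan([(k-R[:,2]*.09,R,10),(k,R,8)])
E
```

```text
[[1.0, -0.003, -0.008], [0.003, 1.0, 0.021], [0.008, -0.021, 1.0]]
t 2.05 p [0.3492 0.3993 0.3837] F [-0.7 -0.1 -0.3] open 0.997 ff 0.0
10 x [-0.258, 0.275, 0.234, 0.001, 0.0, -0.0] 
8 x [0.002, 0.003, 0.224, -0.0, 0.0, -0.0]
```

send_rows:
  increments:
    - [[-0.258,0.275,0.234,0.001,0,0],[-0.258,0.275,0.234,0.001,0,0],[-0.258,0.275,0.234,0.001,0,0],[-0.258,0.275,0.234,0.001,0,0],[-0.258,0.275,0.234,0.001,0,0],[-0.258,0.275,0.234,0.001,0,0],[-0.258,0.275,0.234,0,0,0],[-0.258,0.275,0.234,0,0,0],[-0.258,0.275,0.234,0,0,0],[-0.258,0.275,0.234,0,0,0],[0.002,0.003,0.224,0,0,0],[0.002,0.003,0.224,0,0,0],[0.002,0.003,0.224,0,0,0],[0.002,0.003,0.224,0,0,0],[0.002,0.003,0.224,0,0,0],[0.002,0.003,0.224,0,0,0],[0.002,0.003,0.224,0,0,0],[0.002,0.003,0.224,0,0,0],[0,0,0,0,0,0]]

```text
time: 3.95
tcp_pos: [0.5318, 0.2681, 0.2152]
eef_rot: [[0.011, 0.971, 0.238], [1.0, -0.008, -0.012], [-0.01, 0.239, -0.971]]
wrist_force: [-0.4, -0.1, 0.1]
opening: 0.997
finger_force: 0.0
```

```bash
python3 - <<'E'
from h import *
R=tool(YAW,-14);k=np.array([.532,.268,.2185])
plan([(k,R,1)]);print(bot.tip_reach)
a=cam("scene");b=cam("top")
cv2.imwrite("pics/pinch.png",np.hstack([crop(a,370,100,80,120,5),crop(b,190,130,80,120,5)]))
E
```

```text
t 3.95 p [0.5318 0.2681 0.2152] F [-0.4 -0.1  0.1] open 0.997 ff 0.0
1 x [-0.003, 0.02, -0.063, -0.001, 0.003, -0.0] 
0.014
```

View pics/pinch.png

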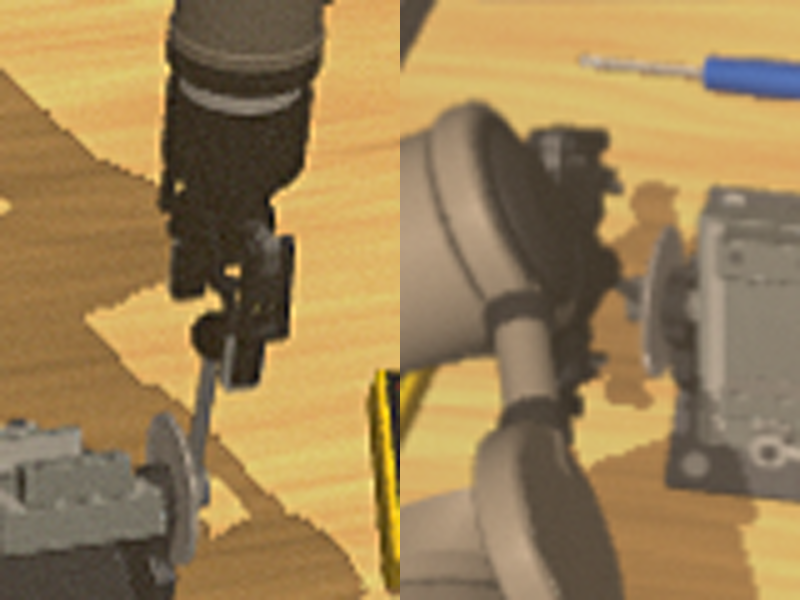

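The scene view shows the knob, at about (412,167), between the open fingers. The rear fingertip ends at about (418,177). I'll close on it.

```bash
python3 - <<'E'
from h import *
a=cam("scene");o=bot.get_obs();p=o["tcp_pos"];R=np.array(o["eef_rot"])
for d in(0,.007,.014):
  for sx in(-.011,.011): print(d,sx,proj(a,p+R@[sx,.05,d]))
E
```

```text
0 -0.011 [[414.94596694 177.77580275]]
0 0.011 [[422.69975599 176.81739262]]
0.007 -0.011 [[414.71037053 179.88470682]]
0.007 0.011 [[422.44006248 178.92435737]]
0.014 -0.011 [[414.47609338 181.98014616]]
0.014 0.011 [[422.18182162 181.01791112]]
```

send_rows:
  increments:
    - [[0,0,0,0,0,0],[0,0,0,0,0,0],[0,0,0,0,0,0],[0,0,0,0,0,0],[0,0,0,0,0,0],[0,0,0,0,0,0],[0,0,0,0,0,0],[0,0,0,0,0,0]]
  claw: 1
  squeeze: 40

```text
time: 4.9
tcp_pos: [0.5325, 0.2686, 0.2179]
eef_rot: [[0.01, 0.97, 0.242], [1.0, -0.008, -0.01], [-0.008, 0.243, -0.97]]
wrist_force: [-1.0, 0.0, 4.8]
opening: 0.296
finger_force: 39.2
```

```bash
python3 - <<'E'
from h import *
o=bot.get_obs();p=np.array(o["tcp_pos"]);R=np.array(o["eef_rot"])
H=V+Ro.from_euler('z',YAW).apply([0,.083,.1])
Q=Ro.from_rotvec(np.deg2rad(41)*Ro.from_euler('z',YAW).apply([0,1,0])).as_matrix()
e=plan([(H+Q@(p-H),Q@R,16)]);print(e[0])
E
```

```text
t 4.9 p [0.5325 0.2686 0.2179] F [-1.   0.   4.8] open 0.296 ff 39.2
16 x [0.0, 0.104, 0.018, 0.014, -0.0, -0.0] 
[0.61251623 0.26761446 0.19691946]
```

send_rows:
  increments:
    - [[0,0.104,0.018,0.0142,0,0],[0,0.104,0.018,0.0142,0,0],[0,0.104,0.018,0.0142,0,0],[0,0.104,0.018,0.0142,0,0],[0,0.104,0.018,0.0142,0,0],[0,0.104,0.018,0.0142,0,0],[0,0.104,0.018,0.0142,0,0],[0,0.104,0.018,0.0142,0,0],[0,0.104,0.018,0.0142,0,0],[0,0.104,0.018,0.0142,0,0],[0,0.104,0.018,0.0142,0,0],[0,0.104,0.018,0.0142,0,0],[0,0.104,0.018,0.0142,0,0],[0,0.104,0.018,0.0142,0,0],[0,0.104,0.018,0.0142,0,0],[0,0.104,0.018,0.0142,0,0],[0,0,0,0,0,0],[0,0,0,0,0,0]]

```text
time: 6.7
tcp_pos: [0.6125, 0.2674, 0.1961]
eef_rot: [[0.011, 0.892, -0.453], [1.0, -0.014, -0.002], [-0.008, -0.453, -0.892]]
wrist_force: [2.3, -0.4, 6.2]
opening: 0.297
finger_force: 40.8
```

```bash
python3 - <<'E'
from h import *
a=cam("scene");b=cam("top");plan([])
print(proj(a,[knob(0)]),proj(b,[knob(0)]))
cv2.imwrite("pics/level.png",np.hstack([crop(a,340,155,80,100,5),crop(b,220,155,80,100,5)]))
E
```

```text
t 6.8 p [0.6125 0.2674 0.1961] F [ 3.7 -0.2  5.1] open 0.304 ff 40.8
[[419.55638983 193.75606724]] [[235.64026552 157.23286127]]
```

View pics/level.png

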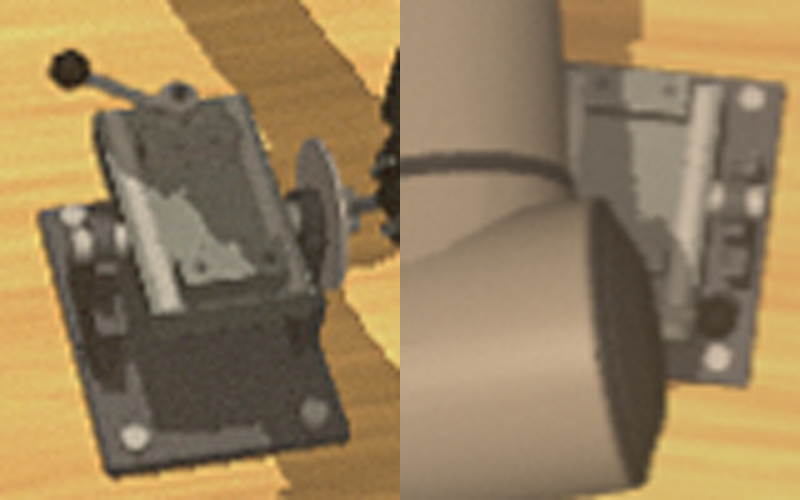

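The bed looks about level. The clamp knob is at about (354,169) in scene and (283,218) in top. I'll get the tilt from that knob's height.

```bash
python3 - <<'E'
from h import *
a=cam("scene");b=cam("top")
A=blob(a,dark(a,85),(354,168),7);B=blob(b,dark(b,85),(283,218),6);print(A[:2],B[:2])
X=tri(a,[A[0]],b,[B[0]])[0];print(X, "expect",V+Ro.from_euler('z',YAW).apply([-.075,-.068,.164]))
E
```

```text
(array([353.65 , 168.325]), np.int32(40)) (array([282.55      , 218.13333333]), np.int32(60))
[0.46112239 0.11861778 0.16452898 0.00068809] expect [0.46796825 0.11559114 0.164     ]
```

```bash
python3 - <<'E'
from h import *
o=bot.get_obs();p=np.array(o["tcp_pos"]);R=np.array(o["eef_rot"])
Q=tool(np.deg2rad(1.5))
plan([(p-R[:,2]*.09,R,6),((.5435,-.1795,.2),Q,20)])
E
```

```text
t 6.9 p [0.6125 0.2674 0.1961] F [3.3 1.3 5.3] open 0.3 ff 40.8
6 x [-0.0, -0.0, -0.3, 0.0, 0.0, 0.0] 
20 x [-0.446, -0.091, 0.104, -0.007, -0.0, -0.001]
```

send_rows:
  increments:
    - [[0,0,0,0,0,0],[0,0,0,0,0,0],[0,0,0,0,0,0],[0,0,0,0,0,0],[0,0,0,0,0,0],[0,0,0,0,0,0],[0,0,-0.3,0,0,0],[0,0,-0.3,0,0,0],[0,0,-0.3,0,0,0],[0,0,-0.3,0,0,0],[0,0,-0.3,0,0,0],[0,0,-0.3,0,0,0]]
  claw: -0.8

```text
time: 8.1
tcp_pos: [0.6499, 0.2668, 0.2758]
eef_rot: [[0.011, 0.892, -0.452], [1.0, -0.013, -0.002], [-0.008, -0.452, -0.892]]
wrist_force: [42.3, 12.4, 26.7]
opening: 0.902
finger_force: 0.0
```

send_rows:
  increments:
    - [[-0.446,-0.091,0.104,-0.007,0,-0.001],[-0.446,-0.091,0.104,-0.007,0,-0.001],[-0.446,-0.091,0.104,-0.007,0,-0.001],[-0.446,-0.091,0.104,-0.007,0,-0.001],[-0.446,-0.091,0.104,-0.007,0,-0.001],[-0.446,-0.091,0.104,-0.007,0,-0.001],[-0.446,-0.091,0.104,-0.007,0,-0.001],[-0.446,-0.091,0.104,-0.007,0,-0.001],[-0.446,-0.091,0.104,-0.007,0,-0.001],[-0.446,-0.091,0.104,-0.007,0,-0.001],[-0.446,-0.091,0.104,-0.007,0,-0.001],[-0.446,-0.091,0.104,-0.007,0,-0.001],[-0.446,-0.091,0.104,-0.007,0,-0.001],[-0.446,-0.091,0.104,-0.007,0,-0.001],[-0.446,-0.091,0.104,-0.007,0,-0.001],[-0.446,-0.091,0.104,-0.007,0,-0.001],[-0.446,-0.091,0.104,-0.007,0,-0.001],[-0.446,-0.091,0.104,-0.007,0,-0.001],[-0.446,-0.091,0.104,-0.007,0,-0.001],[-0.446,-0.091,0.104,-0.007,0,-0.001]]

```text
time: 10.1
tcp_pos: [0.5456, -0.1764, 0.1991]
eef_rot: [[-0.048, 0.998, -0.032], [0.999, 0.048, 0.006], [0.008, -0.031, -0.999]]
wrist_force: [-0.5, 0.4, 0.1]
opening: 0.897
finger_force: 0.0
```

```bash
python3 - <<'E'
from h import *
np.set_printoptions(precision=4,suppress=True)
a=cam("scene");b=cam("top")
for s,c in((a,(420,194)),(b,(236,157))):
    print("tilt",blob(s,dark(s,85),c,8)[:2])
A=[blob(a,dark(a,85),c,7)[0] for c in((420,194),(354,168))];B=[blob(b,dark(b,85),c,7)[0] for c in((236,157),(283,218))]
print(A,B,tri(a,A,b,B))
print(knob(0))
Q=tool(np.deg2rad(1.5))
plan([((.5435,-.1795,.08),Q,8),((.5435,-.1795,.014),Q,8)])
cv2.imwrite("pics/level2.png",np.hstack([crop(a,340,155,80,100,5),crop(b,220,145,80,100,5)]))
E
```

```text
tilt (array([419.8767, 193.6849]), np.int32(73))
tilt (array([234.6977, 157.4884]), np.int32(43))
[array([419.9722, 193.6528]), array([353.6458, 168.5833])] [array([234.6977, 157.4884]), array([282.6949, 218.322 ])] [[0.6121 0.2676 0.1974 0.0011]
 [0.4609 0.1185 0.1631 0.0003]]
[0.613  0.2655 0.1983]
t 10.2 p [ 0.5447 -0.1779  0.1986] F [0.2 0.6 0.6] open 0.901 ff 0.0
8 x [-0.005, 0.003, 0.296, -0.001, -0.0, 0.001] 
8 x [-0.002, 0.001, 0.165, -0.0, -0.0, -0.0]
```

View pics/level2.png

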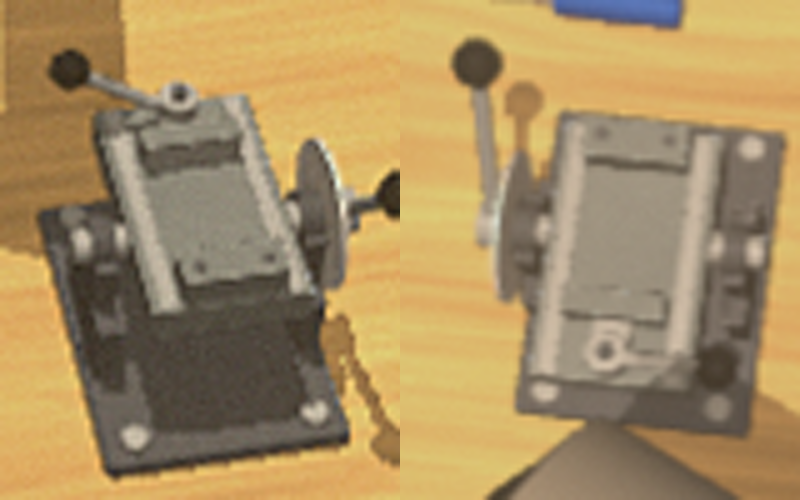

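Scene and top both show the bed level, with the clamp pivot at about (376,174) in scene and (261,215) in top. The arm's shadow only touches the base. I'll start the descent over the module and locate the jaws from brightness steps.

```bash
python3 - <<'E'
from h import *
np.set_printoptions(precision=4,suppress=True,linewidth=200)
a=cam("scene");b=cam("top")
X=tri(a,[(375.8,174.4)],b,[(261,214.8)])[0];print("pivot",X,"exp",V+Ro.from_euler('z',YAW).apply([-.075,0,.16]))
M=Ro.from_euler('z',YAW).as_matrix()
def prof(s,ax,rng,other,z):
    out=[]
    for u in rng:
        P=np.array([V+M@([u,w,z] if ax==0 else [w,u,z]) for w in other]);q=proj(s,P).astype(np.float32)
        g=cv2.remap(cv2.cvtColor(s["frame"],cv2.COLOR_RGB2GRAY),q[:,0].reshape(1,-1),q[:,1].reshape(1,-1),cv2.INTER_LINEAR);out.append(g.mean())
    return np.round(out).astype(int)
r=np.arange(-64,66,2)/1000.
for n,s in(("scene",a),("top",b)):
    print(n);
    p=prof(s,0,r,np.linspace(-.022,.022,12),.136);print("x",[(int(u*1000),int(v)) for u,v in zip(r,p)])
    p=prof(s,1,r,np.linspace(.043,.052,5),.136);print("y",[(int(u*1000),int(v)) for u,v in zip(r,p)])
E
```

```text
pivot [0.4694 0.1855 0.1335 0.0012] exp [0.4685 0.1836 0.16  ]
scene
x [(-64, 124), (-62, 114), (-60, 110), (-58, 111), (-56, 120), (-54, 129), (-52, 138), (-50, 141), (-48, 139), (-46, 139), (-44, 140), (-42, 138), (-40, 130), (-38, 112), (-36, 93), (-34, 88), (-32, 90), (-30, 90), (-28, 92), (-26, 91), (-24, 87), (-22, 90), (-20, 101), (-18, 116), (-16, 133), (-14, 141), (-12, 140), (-10, 138), (-8, 137), (-6, 138), (-4, 138), (-2, 138), (0, 138), (2, 138), (4, 139), (6, 138), (8, 138), (10, 138), (12, 138), (14, 138), (16, 138), (18, 138), (20, 139), (22, 140), (24, 140), (26, 140), (28, 140), (30, 140), (32, 140), (34, 138), (36, 138), (38, 138), (40, 137), (42, 139), (44, 138), (46, 136), (48, 133), (50, 130), (52, 126), (54, 127), (56, 133), (58, 140), (60, 138), (62, 122), (64, 92)]
y [(-64, 74), (-62, 69), (-60, 68), (-58, 64), (-56, 59), (-54, 72), (-52, 111), (-50, 134), (-48, 149), (-46, 165), (-44, 177), (-42, 181), (-40, 180), (-38, 173), (-36, 150), (-34, 121), (-32, 96), (-30, 104), (-28, 128), (-26, 138), (-24, 137), (-22, 133), (-20, 124), (-18, 119), (-16, 123), (-1
[... 1210 characters left out ...]
-58, 121), (-56, 114), (-54, 105), (-52, 100), (-50, 106), (-48, 124), (-46, 143), (-44, 159), (-42, 172), (-40, 181), (-38, 184), (-36, 179), (-34, 162), (-32, 135), (-30, 126), (-28, 133), (-26, 145), (-24, 146), (-22, 143), (-20, 138), (-18, 137), (-16, 139), (-14, 143), (-12, 146), (-10, 147), (-8, 147), (-6, 147), (-4, 147), (-2, 147), (0, 147), (2, 147), (4, 147), (6, 146), (8, 146), (10, 146), (12, 146), (14, 146), (16, 144), (18, 140), (20, 138), (22, 136), (24, 138), (26, 142), (28, 146), (30, 150), (32, 157), (34, 167), (36, 175), (38, 171), (40, 162), (42, 150), (44, 132), (46, 124), (48, 130), (50, 163), (52, 183), (54, 192), (56, 192), (58, 192), (60, 192), (62, 191), (64, 174)]
```

send_rows:
  increments:
    - [[-0.005,0.003,0.15,-0.001,0,0.001],[-0.005,0.003,0.3,-0.001,0,0.001],[-0.005,0.003,0.3,-0.001,0,0.001],[-0.005,0.003,0.3,-0.001,0,0.001],[-0.005,0.003,0.3,-0.001,0,0.001],[-0.005,0.003,0.3,-0.001,0,0.001],[-0.005,0.003,0.3,-0.001,0,0.001],[-0.005,0.003,0.3,-0.001,0,0.001],[0,0,0.15,0,0,0],[0,0,0,0,0,0]]

```text
time: 11.3
tcp_pos: [0.5442, -0.1757, 0.0778]
eef_rot: [[-0.024, 1.0, -0.01], [1.0, 0.024, 0.009], [0.009, -0.01, -1.0]]
wrist_force: [0.8, -0.3, 0.3]
opening: 0.901
finger_force: 0.0
```

```bash
sed -i 's/^V=.*;YAW/V=np.array([.5440,.1848,0]);YAW/' h.py; python3 - <<'E'
from h import *
Q=tool(np.deg2rad(1.6))
plan([((.5437,-.1793,.014),Q,8)])
E
```

```text
t 11.3 p [ 0.5442 -0.1757  0.0778] F [ 0.8 -0.3  0.3] open 0.901 ff 0.0
8 x [-0.01, -0.0, 0.159, -0.0, -0.0, -0.0]
```

send_rows:
  increments:
    - [[-0.01,0,0.159,0,0,0],[-0.01,0,0.159,0,0,0],[-0.01,0,0.159,0,0,0],[-0.01,0,0.159,0,0,0],[-0.01,0,0.159,0,0,0],[-0.01,0,0.159,0,0,0],[-0.01,0,0.159,0,0,0],[-0.01,0,0.159,0,0,0],[0,0,0,0,0,0]]

```text
time: 12.2
tcp_pos: [0.5434, -0.18, 0.014]
eef_rot: [[-0.023, 1.0, -0.01], [1.0, 0.023, 0.008], [0.009, -0.01, -1.0]]
wrist_force: [0.0, -0.0, -0.6]
opening: 0.902
finger_force: 0.0
```

send_rows:
  increments:
    - [[0,0,0,0,0,0],[0,0,0,0,0,0],[0,0,0,0,0,0],[0,0,0,0,0,0],[0,0,0,0,0,0],[0,0,0,0,0,0]]
  claw: 1
  squeeze: 50

```text
time: 12.8
tcp_pos: [0.5442, -0.1802, 0.0155]
eef_rot: [[-0.023, 1.0, -0.008], [1.0, 0.023, 0.007], [0.008, -0.008, -1.0]]
wrist_force: [0.3, 0.7, 0.5]
opening: 0.76
finger_force: 56.9
```

```bash
python3 - <<'E'
from h import *
Q=tool(YAW)
p=np.array(bot.get_obs()["tcp_pos"]);R=np.array(bot.get_obs()["eef_rot"])
plan([(p+[0,0,.095],R,8),((.4716,-.008,.11),Q,10),((.4716,-.008,.03),Q,6),((.4716,-.008,.016),Q,5)])
E
```

```text
t 12.8 p [ 0.5442 -0.1802  0.0155] F [0.3 0.7 0.5] open 0.76 ff 56.9
8 x [0.002, -0.002, -0.237, 0.0, 0.0, 0.0] 
10 x [0.346, -0.142, 0.003, -0.0, -0.0, 0.001] 
6 x [-0.002, 0.001, 0.269, -0.0, -0.0, -0.0] 
5 x [-0.001, 0.002, 0.056, -0.001, -0.0, -0.0]
```

send_rows:
  increments:
    - [[0,0,-0.12,0,0,0],[0,0,-0.237,0,0,0],[0,0,-0.237,0,0,0],[0,0,-0.237,0,0,0],[0,0,-0.237,0,0,0],[0,0,-0.237,0,0,0],[0,0,-0.237,0,0,0],[0,0,-0.237,0,0,0],[0,0,-0.12,0,0,0],[0.17,-0.07,0,0,0,0.001],[0.346,-0.142,0.003,0,0,0.001],[0.346,-0.142,0.003,0,0,0.001],[0.346,-0.142,0.003,0,0,0.001],[0.346,-0.142,0.003,0,0,0.001],[0.346,-0.142,0.003,0,0,0.001],[0.346,-0.142,0.003,0,0,0.001],[0.346,-0.142,0.003,0,0,0.001],[0.346,-0.142,0.003,0,0,0.001],[0.346,-0.142,0.003,0,0,0.001]]

```text
time: 14.7
tcp_pos: [0.4752, -0.016, 0.1104]
eef_rot: [[0.009, 1.0, -0.009], [1.0, -0.009, 0.008], [0.008, -0.009, -1.0]]
wrist_force: [-0.8, -0.2, -0.1]
opening: 0.758
finger_force: 56.9
```

send_rows:
  increments:
    - [[0.17,-0.07,0,0,0,0.001],[0,0,0,0,0,0],[0,0,0,0,0,0]]

```text
time: 15.0
tcp_pos: [0.473, -0.0089, 0.1108]
eef_rot: [[0.011, 1.0, -0.008], [1.0, -0.011, 0.007], [0.007, -0.008, -1.0]]
wrist_force: [0.4, -0.3, -1.2]
opening: 0.759
finger_force: 56.9
```

```bash
python3 - <<'E'
from h import *
Q=tool(YAW)
print(np.round(bot.get_obs()["eef_rot"],3).tolist())
a=cam("scene");b=cam("top")
cv2.imwrite("pics/lift.png",np.hstack([crop(a,260,130,100,110,4),crop(b,290,160,100,110,4)]))
plan([((.4716,-.008,.03),Q,6),((.4716,-.008,.0155),Q,6)])
E
```

```text
[[0.011, 1.0, -0.008], [1.0, -0.011, 0.007], [0.007, -0.008, -1.0]]
t 15.1 p [ 0.4731 -0.0093  0.1107] F [ 0.6  0.7 -1.7] open 0.765 ff 56.9
6 x [0.003, -0.004, 0.269, -0.0, -0.0, -0.0] 
6 x [-0.001, 0.001, 0.049, -0.0, -0.0, -0.0]
```

View pics/lift.png

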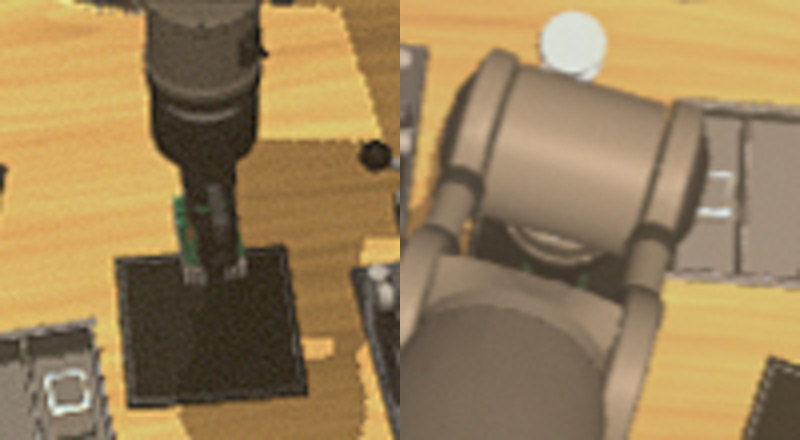

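The scene view shows the module held level over the left-hand mat. I'll lower it slowly.

send_rows:
  increments:
    - [[0,0,0.13,0,0,0],[0.003,-0.004,0.269,0,0,0],[0.003,-0.004,0.269,0,0,0],[0.003,-0.004,0.269,0,0,0],[0.003,-0.004,0.269,0,0,0],[0.003,-0.004,0.269,0,0,0],[0,0,0.13,0,0,0],[0,0,0.049,0,0,0],[0,0,0.049,0,0,0],[0,0,0.049,0,0,0],[0,0,0.049,0,0,0],[0,0,0.049,0,0,0],[0,0,0.03,0,0,0],[0,0,0,0,0,0]]

```text
time: 16.5
tcp_pos: [0.4709, -0.0073, 0.0167]
eef_rot: [[0.012, 1.0, -0.008], [1.0, -0.012, 0.007], [0.007, -0.008, -1.0]]
wrist_force: [-0.5, -0.4, -1.5]
opening: 0.761
finger_force: 56.8
```

send_rows:
  increments:
    - [[0,0,0.02,0,0,0],[0,0,0.02,0,0,0],[0,0,0,0,0,0]]

```text
time: 16.8
tcp_pos: [0.4711, -0.0073, 0.0154]
eef_rot: [[0.011, 1.0, -0.008], [1.0, -0.011, 0.007], [0.007, -0.008, -1.0]]
wrist_force: [-1.7, -0.3, 7.1]
opening: 0.76
finger_force: 57.7
```

send_rows:
  increments:
    - [[0,0,0,0,0,0],[0,0,0,0,0,0],[0,0,0,0,0,0],[0,0,-0.1,0,0,0],[0,0,-0.2,0,0,0],[0,0,-0.4,0,0,0],[0,0,-0.4,0,0,0],[0,0,-0.4,0,0,0],[0,0,-0.4,0,0,0],[0,0,-0.2,0,0,0],[0,0,0,0,0,0]]
  claw: -0.8

```text
time: 17.9
tcp_pos: [0.4727, -0.0082, 0.1214]
eef_rot: [[0.012, 1.0, -0.005], [1.0, -0.012, 0.007], [0.007, -0.005, -1.0]]
wrist_force: [0.0, -0.2, -1.2]
opening: 0.899
finger_force: 0.0
```

```bash
python3 - <<'E'
from h import *
print(bot.get_obs()["q"])
a=cam("scene")
A=blob(a,green(a),proj(a,[.471,-.0075,.03])[0],16)
m=cv2.morphologyEx(A[2],cv2.MORPH_CLOSE,np.ones((7,7)));print(A[:2],rect(a,m,.027))
for e in(90,-90):plan([((.471,-.0075,.12),tool(YAW,0,e),12),((.471,-.0075,.0165),tool(YAW,0,e),10)])
E
```

```text
[-0.18336823  0.39745118  1.83074381  0.00733628  0.91923178 -0.17631262]
(array([311.91304348, 206.44927536]), np.int32(138)) ((469.6881408691406, -7.32635498046875), (44.514034271240234, 66.70183563232422), 89.54330444335938)
t 17.95 p [ 0.472  -0.0081  0.1202] F [-0.3  0.7 -0.6] open 0.902 ff 0.0
12 x [0.002, -0.001, 0.0, 0.0, -0.0, -0.042] 
10 x [-0.001, -0.001, 0.208, 0.0, -0.0, 0.0] 
t 17.95 p [ 0.472  -0.0081  0.1202] F [-0.3  0.7 -0.6] open 0.902 ff 0.0
12 x [-0.0, -0.002, 0.0, -0.0, -0.0, 0.042] 
10 x [0.0, 0.001, 0.208, -0.0, 0.0, -0.001]
```

send_rows:
  increments:
    - [[-0.002,-0.002,0,0,0,0.02],[0,-0.002,0,0,0,0.042],[0,-0.002,0,0,0,0.042],[0,-0.002,0,0,0,0.042],[0,-0.002,0,0,0,0.042],[0,-0.002,0,0,0,0.042],[0,-0.002,0,0,0,0.042],[0,-0.002,0,0,0,0.042],[0,-0.002,0,0,0,0.042],[0,-0.002,0,0,0,0.042],[0,-0.002,0,0,0,0.042],[0,-0.002,0,0,0,0.042],[0,0,0,0,0,0.022],[0,0,0,0,0,0]]
  claw: -0.5

```text
time: 19.35
tcp_pos: [0.4703, -0.0074, 0.1187]
eef_rot: [[1.0, -0.025, -0.01], [-0.025, -1.0, 0.008], [-0.011, -0.008, -1.0]]
wrist_force: [-0.5, 0.4, -0.3]
opening: 0.75
finger_force: 0.0
```

```bash
python3 - <<'E'
from h import *
o=bot.get_obs();print(o["q"],np.round(o["eef_rot"],3).tolist())
plan([((.4705,-.0074,.0168),tool(YAW,0,-90),10)])
E
```

```text
[-0.1825527   0.40041053  1.83553833  0.00731913  0.91725018  1.40837155] [[1.0, -0.025, -0.01], [-0.025, -1.0, 0.008], [-0.011, -0.008, -1.0]]
t 19.35 p [ 0.4703 -0.0074  0.1187] F [-0.5  0.4 -0.3] open 0.75 ff 0.0
10 x [0.002, 0.001, 0.204, -0.0, 0.0, -0.001]
```

send_rows:
  increments:
    - [[0,0,0,-0.0025,0.0035,-0.0055],[0.002,0.001,0.1,0,0,0],[0.002,0.001,0.204,0,0,0],[0.002,0.001,0.204,0,0,0],[0.002,0.001,0.204,0,0,0],[0.002,0.001,0.204,0,0,0],[0.002,0.001,0.204,0,0,0],[0.002,0.001,0.204,0,0,0],[0.002,0.001,0.204,0,0,0],[0.002,0.001,0.204,0,0,0],[0.002,0.001,0.204,0,0,0],[0,0,0.1,0,0,0],[0,0,0,0,0,0]]

```text
time: 20.65
tcp_pos: [0.4719, -0.008, 0.0172]
eef_rot: [[1.0, -0.007, 0.001], [-0.007, -1.0, -0.0], [0.001, 0.0, -1.0]]
wrist_force: [0.4, -0.9, -0.1]
opening: 0.747
finger_force: 0.0
```

send_rows:
  increments:
    - [[0,0,0,0,0,0],[0,0,0,0,0,0],[0,0,0,0,0,0],[0,0,0,0,0,0],[0,0,0,0,0,0],[0,0,0,0,0,0]]
  claw: 1
  squeeze: 50

```text
time: 21.25
tcp_pos: [0.4727, -0.0081, 0.0185]
eef_rot: [[1.0, -0.007, 0.004], [-0.007, -1.0, -0.001], [0.004, 0.001, -1.0]]
wrist_force: [0.2, 0.5, 5.7]
opening: 0.504
finger_force: 51.9
```

```bash
python3 - <<'E'
from h import *
o=bot.get_obs();p=np.array(o["tcp_pos"]);R=np.array(o["eef_rot"]);print(np.round(R,3).tolist())
Q=tool(YAW,0,-90)
plan([((p[0],p[1],.22),R,10),((V[0]+.001,V[1],.22),Q,12),((V[0]+.001,V[1],.16),Q,6)])
E
```

```text
[[1.0, -0.007, 0.004], [-0.007, -1.0, -0.001], [0.004, 0.001, -1.0]]
t 21.25 p [ 0.4727 -0.0081  0.0185] F [0.2 0.5 5.7] open 0.504 ff 51.9
10 x [0.002, 0.0, -0.403, 0.0, 0.0, 0.0] 
12 x [0.118, -0.322, 0.0, 0.0, -0.0, 0.0] 
6 x [-0.001, -0.0, 0.201, 0.0, -0.0, 0.0]
```

send_rows:
  increments:
    - [[0,0,-0.1,0,0,0],[0.002,0,-0.25,0,0,0],[0.002,0,-0.403,0,0,0],[0.002,0,-0.403,0,0,0],[0.002,0,-0.403,0,0,0],[0.002,0,-0.403,0,0,0],[0.002,0,-0.403,0,0,0],[0.002,0,-0.403,0,0,0],[0.002,0,-0.403,0,0,0],[0.002,0,-0.403,0,0,0],[0.002,0,-0.403,0,0,0],[0,0,-0.1,0,0,0]]

```text
time: 22.45
tcp_pos: [0.4733, -0.008, 0.2237]
eef_rot: [[1.0, -0.007, 0.006], [-0.007, -1.0, -0.001], [0.006, 0.001, -1.0]]
wrist_force: [0.1, 0.2, -0.8]
opening: 0.503
finger_force: 51.3
```

send_rows:
  increments:
    - [[0.06,-0.16,0,0,0,0],[0.12,-0.322,0,0,0,0],[0.12,-0.322,0,0,0,0],[0.12,-0.322,0,0,0,0],[0.12,-0.322,0,0,0,0],[0.12,-0.322,0,0,0,0],[0.12,-0.322,0,0,0,0],[0.12,-0.322,0,0,0,0],[0.12,-0.322,0,0,0,0],[0.12,-0.322,0,0,0,0],[0.12,-0.322,0,0,0,0],[0.12,-0.322,0,0,0,0],[0.06,-0.16,0,0,0,0],[0,0,0,0,0,0],[0,0,0,0,0,0]]

```text
time: 23.95
tcp_pos: [0.5458, 0.1845, 0.2217]
eef_rot: [[1.0, -0.007, 0.002], [-0.007, -1.0, -0.001], [0.002, 0.001, -1.0]]
wrist_force: [-0.3, -0.2, -1.7]
opening: 0.501
finger_force: 51.2
```

```bash
python3 - <<'E'
from h import *
o=bot.get_obs();p=np.array(o["tcp_pos"]);R=np.array(o["eef_rot"]);print(np.round(R,3).tolist())
Q=tool(YAW,0,-90);x,y=V[0]+.0015,V[1]
plan([((x,y,.16),Q,8),((x,y,.132),Q,6)])
a=cam("scene");c=proj(a,p+[0,0,.01])[0];print(c)
A=blob(a,green(a),c,20)
print(A[:2],plane(a,[A[0]],p[2]+.01))
E
```

```text
[[1.0, -0.007, 0.002], [-0.007, -1.0, -0.001], [0.002, 0.001, -1.0]]
t 23.95 p [0.5458 0.1845 0.2217] F [-0.3 -0.2 -1.7] open 0.501 ff 51.2
8 x [-0.001, -0.001, 0.154, 0.0, -0.0, 0.0] 
6 x [-0.0, 0.0, 0.094, 0.0, -0.0, 0.0] 
[385.73460276 171.30920187]
(array([386.46969697, 173.28787879]), np.int32(132)) [[0.55318857 0.18456348 0.23169851]]
```

send_rows:
  increments:
    - [[0,0,0.08,0,0,0],[0,0,0.16,0,0,0],[0,0,0.16,0,0,0],[0,0,0.16,0,0,0],[0,0,0.16,0,0,0],[0,0,0.16,0,0,0],[0,0,0.16,0,0,0],[0,0,0.16,0,0,0],[0,0,0.1,0,0,0],[0,0,0.1,0,0,0],[0,0,0.1,0,0,0],[0,0,0.1,0,0,0],[0,0,0.1,0,0,0],[0,0,0.05,0,0,0],[0,0,0,0,0,0]]

```text
time: 25.5
tcp_pos: [0.5461, 0.1846, 0.134]
eef_rot: [[1.0, -0.007, 0.002], [-0.007, -1.0, -0.001], [0.002, 0.001, -1.0]]
wrist_force: [0.4, 0.7, -1.6]
opening: 0.502
finger_force: 51.2
```

send_rows:
  increments:
    - [[0,0,0.03,0,0,0],[0,0,0.03,0,0,0],[0,0,0.02,0,0,0],[0,0,0,0,0,0]]

```text
time: 25.9
tcp_pos: [0.5462, 0.1846, 0.1304]
eef_rot: [[1.0, -0.007, 0.003], [-0.007, -1.0, -0.001], [0.003, 0.001, -1.0]]
wrist_force: [-0.2, -0.2, -0.4]
opening: 0.498
finger_force: 51.2
```

send_rows:
  increments:
    - [[0,0,0.02,0,0,0],[0,0,0,0,0,0]]

```text
time: 26.1
tcp_pos: [0.5464, 0.1847, 0.1296]
eef_rot: [[1.0, -0.007, 0.003], [-0.007, -1.0, -0.0], [0.003, 0.0, -1.0]]
wrist_force: [0.6, 0.3, -0.2]
opening: 0.503
finger_force: 51.4
```

send_rows:
  increments:
    - [[0,0,0.02,0,0,0],[0,0,0,0,0,0]]

```text
time: 26.3
tcp_pos: [0.5464, 0.1847, 0.1295]
eef_rot: [[1.0, -0.007, 0.004], [-0.007, -1.0, -0.0], [0.004, 0.0, -1.0]]
wrist_force: [-3.7, -0.6, 5.7]
opening: 0.5
finger_force: 52.1
```

send_rows:
  increments:
    - [[0,0,0,0,0,0],[0,0,0,0,0,0],[0,0,0,0,0,0],[0,0,-0.06,0,0,0],[0,0,-0.15,0,0,0],[0,0,-0.3,0,0,0],[0,0,-0.4,0,0,0],[0,0,-0.4,0,0,0],[0,0,-0.4,0,0,0],[0,0,-0.3,0,0,0],[0,0,-0.1,0,0,0],[0,0,0,0,0,0]]
  claw: -0.4

```text
time: 27.5
tcp_pos: [0.5463, 0.1847, 0.2348]
eef_rot: [[1.0, -0.007, 0.004], [-0.007, -1.0, -0.0], [0.004, 0.0, -1.0]]
wrist_force: [0.6, -0.0, -0.8]
opening: 0.701
finger_force: 0.0
```

```bash
python3 - <<'E'
from h import *
plan([]);print(bot.get_obs()["q"])
a=cam("scene");b=cam("top")
for s in(a,):
    A=blob(s,green(s),proj(s,[.544,.185,.138])[0],20);m=cv2.morphologyEx(A[2],cv2.MORPH_CLOSE,np.ones((7,7)));print(A[:2],rect(s,m,.138))
A=blob(a,dark(a,85),(354,168),7)[0];print(A,plane(a,[A],.164))
E
```

```text
t 27.5 p [0.5463 0.1847 0.2348] F [ 0.6 -0.  -0.8] open 0.701 ff 0.0
[ 1.93820201e-01  4.42712363e-01  1.39791646e+00 -1.16661545e-03
  1.29665675e+00  1.77179097e+00]
(array([381.28125, 193.33125]), np.int32(160)) ((544.777099609375, 183.94961547851562), (44.32975387573242, 66.10865783691406), 88.80204772949219)
[353.64583333 168.58333333] [[0.46164382 0.11816668 0.164     ]]
```

```bash
python3 - <<'E'
from h import *
Q=tool(YAW,0,-6.5)
plan([((.461,.1183,.23),Q,12),((.461,.1183,.164),Q,8)])
E
```

```text
t 27.6 p [0.5457 0.1846 0.2333] F [-0.2  0.3 -0.4] open 0.701 ff 0.0
12 x [-0.196, 0.001, 0.005, 0.0, -0.0, -0.039] 
8 x [0.001, -0.002, 0.165, 0.0, 0.0, 0.001]
```

send_rows:
  increments:
    - [[-0.196,0.001,0.005,0,0,-0.0387],[-0.196,0.001,0.005,0,0,-0.0387],[-0.196,0.001,0.005,0,0,-0.0387],[-0.196,0.001,0.005,0,0,-0.0387],[-0.196,0.001,0.005,0,0,-0.0387],[-0.196,0.001,0.005,0,0,-0.0387],[-0.196,0.001,0.005,0,0,-0.0387],[-0.196,0.001,0.005,0,0,-0.0387],[-0.196,0.001,0.005,0,0,-0.0387],[-0.196,0.001,0.005,0,0,-0.0387],[-0.196,0.001,0.005,0,0,-0.0387],[-0.196,0.001,0.005,0,0,-0.0387],[0,0,0,0,0,0],[0,0,0,0,0,0]]

```text
time: 29.0
tcp_pos: [0.4614, 0.1182, 0.2302]
eef_rot: [[0.122, 0.993, 0.002], [0.993, -0.122, -0.0], [-0.0, 0.002, -1.0]]
wrist_force: [-0.5, -0.0, 0.5]
opening: 0.701
finger_force: 0.0
```

```bash
python3 - <<'E'
from h import *
print(np.round(bot.get_obs()["eef_rot"],3).tolist())
Q=tool(YAW,0,-6.5)
plan([((.461,.1183,.164),Q,8)])
E
```

```text
[[0.122, 0.993, 0.002], [0.993, -0.122, -0.0], [-0.0, 0.002, -1.0]]
t 29.0 p [0.4614 0.1182 0.2302] F [-0.5 -0.   0.5] open 0.701 ff 0.0
8 x [0.0, -0.001, 0.166, 0.0, 0.0, -0.0]
```

send_rows:
  increments:
    - [[0,0,0.08,0,0,0],[0,0,0.166,0,0,0],[0,0,0.166,0,0,0],[0,0,0.166,0,0,0],[0,0,0.166,0,0,0],[0,0,0.166,0,0,0],[0,0,0.166,0,0,0],[0,0,0.166,0,0,0],[0,0,0.08,0,0,0],[0,0,0,0,0,0]]

```text
time: 30.0
tcp_pos: [0.4614, 0.1181, 0.164]
eef_rot: [[0.119, 0.993, 0.002], [0.993, -0.119, -0.001], [-0.0, 0.002, -1.0]]
wrist_force: [-0.8, -0.6, 0.6]
opening: 0.697
finger_force: 0.0
```

send_rows:
  increments:
    - [[0,0,0,0,0,0],[0,0,0,0,0,0],[0,0,0,0,0,0],[0,0,0,0,0,0],[0,0,0,0,0,0],[0,0,0,0,0,0],[0,0,0,0,0,0]]
  claw: 1
  squeeze: 35

```text
time: 30.7
tcp_pos: [0.4621, 0.1181, 0.1651]
eef_rot: [[0.118, 0.993, 0.004], [0.993, -0.118, -0.001], [-0.0, 0.004, -1.0]]
wrist_force: [-0.0, -1.3, 5.8]
opening: 0.255
finger_force: 34.2
```

```bash
python3 - <<'E'
from h import *
o=bot.get_obs();p=np.array(o["tcp_pos"]);R=np.array(o["eef_rot"])
C=V+Ro.from_euler('z',YAW).apply([-.075,0,0]);d=(p-C)[:2];cam0=np.arctan2(-d[0],-d[1])+YAW*-1*0
print("cam",cam0-(-YAW)*0,"r",np.linalg.norm(d))
ang=np.rad2deg(np.arctan2(d[1],d[0]));print("bearing",ang)
turn=-(ang+180+.45)+0; turn=-(180.45+ang) ;print("turn",turn)
Q=Ro.from_euler('z',np.deg2rad(turn)).as_matrix();C[2]=0
e=C+Q@(p-C);print("end",e)
plan([(e,Q@R,20)])
E
```

```text
cam 0.10257614405420108 r 0.06762776225978016
bearing -95.87718013303169
turn -84.5728198669683
end [0.40137664 0.18592018 0.16510065]
t 30.7 p [0.4621 0.1181 0.1651] F [-0.  -1.3  5.8] open 0.255 ff 34.2
20 x [0.002, -0.1, -0.0, 0.0, -0.0, 0.023]
```

send_rows:
  increments:
    - [[0.002,-0.1,0,0,0,0.0235],[0.002,-0.1,0,0,0,0.0235],[0.002,-0.1,0,0,0,0.0235],[0.002,-0.1,0,0,0,0.0235],[0.002,-0.1,0,0,0,0.0235],[0.002,-0.1,0,0,0,0.0235],[0.002,-0.1,0,0,0,0.0235],[0.002,-0.1,0,0,0,0.0235],[0.002,-0.1,0,0,0,0.0235],[0.002,-0.1,0,0,0,0.0235],[0.002,-0.1,0,0,0,0.0235],[0.002,-0.1,0,0,0,0.0235],[0.002,-0.1,0,0,0,0.0235],[0.002,-0.1,0,0,0,0.0235],[0,0,0,0,0,0]]

```text
time: 32.2
tcp_pos: [0.4067, 0.1574, 0.1647]
eef_rot: [[0.914, 0.406, 0.002], [0.406, -0.914, -0.0], [0.002, 0.001, -1.0]]
wrist_force: [-3.0, 2.0, 5.4]
opening: 0.251
finger_force: 34.3
```

```bash
cat > c.py <<'E'
from h import *
o=bot.get_obs();p=np.array(o["tcp_pos"]);R=np.array(o["eef_rot"])
C=V+Ro.from_euler('z',YAW).apply([-.075,0,0]);d=(p-C)[:2]
ang=np.rad2deg(np.arctan2(d[1],d[0]));turn=-((180.45+ang)%360);print("r",np.linalg.norm(d),"turn left",turn)
Q=Ro.from_euler('z',np.deg2rad(turn)).as_matrix();C[2]=0
e=C+Q@(p-C);print("end",e);plan([(e,Q@R,8)]);print(np.round(R,3).tolist())
E
python3 c.py
```

```text
r 0.06828610417594665 turn left -24.679068484247495
end [0.40071832 0.18592535 0.1646583 ]
t 32.2 p [0.4067 0.1574 0.1647] F [-3.   2.   5.4] open 0.251 ff 34.3
8 x [0.002, -0.074, -0.0, -0.0, -0.0, 0.017] 
[[0.914, 0.406, 0.002], [0.406, -0.914, -0.0], [0.002, 0.001, -1.0]]
```

send_rows:
  increments:
    - [[0.002,-0.074,0,0,0,0.017],[0.002,-0.074,0,0,0,0.017],[0.002,-0.074,0,0,0,0.017],[0.002,-0.074,0,0,0,0.017],[0.002,-0.074,0,0,0,0.017],[0.002,-0.074,0,0,0,0.017],[0.002,-0.074,0,0,0,0.017],[0.002,-0.074,0,0,0,0.017],[0,0,0,0,0,0]]

```text
time: 33.1
tcp_pos: [0.4001, 0.1854, 0.1643]
eef_rot: [[1.0, -0.008, 0.0], [-0.008, -1.0, -0.002], [0.0, 0.002, -1.0]]
wrist_force: [-3.9, -3.4, 5.4]
opening: 0.252
finger_force: 34.3
```

```bash
python3 c.py
```

```text
r 0.06886315566393308 turn left -0.45133114416273656
end [0.40014128 0.18592989 0.16426248]
t 33.1 p [0.4001 0.1854 0.1643] F [-3.9 -3.4  5.4] open 0.252 ff 34.3
8 x [-0.0, -0.001, -0.0, -0.0, -0.0, 0.0] 
[[1.0, -0.008, 0.0], [-0.008, -1.0, -0.002], [0.0, 0.002, -1.0]]
```

send_rows:
  increments:
    - [[0,-0.03,0,0,0,0.007],[0,-0.03,0,0,0,0],[0,0,0,0,0,0]]

```text
time: 33.4
tcp_pos: [0.4001, 0.1872, 0.1641]
eef_rot: [[1.0, -0.028, -0.0], [-0.028, -1.0, -0.004], [-0.0, 0.004, -1.0]]
wrist_force: [-3.4, -8.8, 7.5]
opening: 0.257
finger_force: 34.4
```

send_rows:
  increments:
    - [[0,-0.04,0,0,0,0],[0,-0.03,0,0,0,0],[0,0,0,0,0,0]]

```text
time: 33.7
tcp_pos: [0.3998, 0.1879, 0.1636]
eef_rot: [[1.0, -0.027, -0.002], [-0.027, -1.0, -0.01], [-0.002, 0.01, -1.0]]
wrist_force: [-3.1, -23.3, 6.6]
opening: 0.255
finger_force: 35.0
```

send_rows:
  increments:
    - [[0,0.05,0,0,0,0],[0,0,0,0,0,0]]

```text
time: 33.9
tcp_pos: [0.3999, 0.1874, 0.1637]
eef_rot: [[1.0, -0.029, -0.001], [-0.029, -1.0, -0.005], [-0.001, 0.005, -1.0]]
wrist_force: [-3.2, -10.5, 2.7]
opening: 0.257
finger_force: 34.6
```

send_rows:
  increments:
    - [[0,0,0,0,0,0],[0,0,0,0,0,0],[0,0,0,0,0,0],[0,0,0,0,0,0],[0,0,-0.1,0,0,0],[0,0,-0.3,0,0,0],[0,0,-0.4,0,0,0],[0,0,-0.4,0,0,0],[0,0,-0.4,0,0,0],[0,0,-0.3,0,0,0],[0,0,-0.1,0,0,0],[0,0,0,0,0,0]]
  claw: -0.4

```text
time: 35.1
tcp_pos: [0.4012, 0.1899, 0.265]
eef_rot: [[1.0, -0.031, 0.004], [-0.031, -1.0, -0.0], [0.004, 0.0, -1.0]]
wrist_force: [-0.3, 0.4, -0.3]
opening: 0.697
finger_force: 0.0
```

```bash
python3 - <<'E'
from h import *
np.set_printoptions(precision=4,suppress=True)
a=cam("scene");b=cam("top")
A=blob(a,green(a),proj(a,[.55,.185,.138])[0],20);m=cv2.morphologyEx(A[2],cv2.MORPH_CLOSE,np.ones((7,7)));print(rect(a,m,.138))
C=proj(a,[.400,.186,.164])[0];A=blob(a,dark(a,85),C,7);print("cam",A[:2],plane(a,[A[0]],.164))
pa,pb=blob(a,dark(a,85),(420,194),8)[0],blob(b,dark(b,85),(236,157),7)[0];k=tri(a,[pa],b,[pb])[0];print("tilt knob",pa,pb,k)
R=tool(YAW,15,0);o=bot.get_obs();print(o["q"])
K=np.array([.6125,.2672,.1983])
plan([((.48,.23,.31),tool(YAW,5,-45),10),(K-R[:,2]*.09,R,14),(K,R,8)])
cv2.imwrite("pics/clamp.png",np.hstack([crop(a,340,135,80,120,5),crop(b,220,135,80,120,5)]))
E
```

```text
((548.5977783203125, 183.40777587890625), (43.959651947021484, 66.14708709716797), 89.93710327148438)
cam (array([369.6316, 151.0789]), np.int32(38)) [[0.4005 0.1818 0.164 ]]
tilt knob [419.5946 193.1351] [234.5294 157.5686] [0.6113 0.2671 0.1989 0.0022]
[ 0.27    0.1749  1.7002 -0.0014  1.2651  1.8718]
t 35.2 p [0.4006 0.1897 0.2638] F [ 0.3  0.4 -0.6] open 0.702 ff 0.0
10 x [0.18, -0.028, -0.092, 0.003, -0.001, -0.026] 
14 x [0.144, 0.189, 0.002, 0.004, -0.003, -0.017] 
8 x [0.0, 0.001, 0.226, -0.0, -0.001, -0.001]
```

View pics/clamp.png

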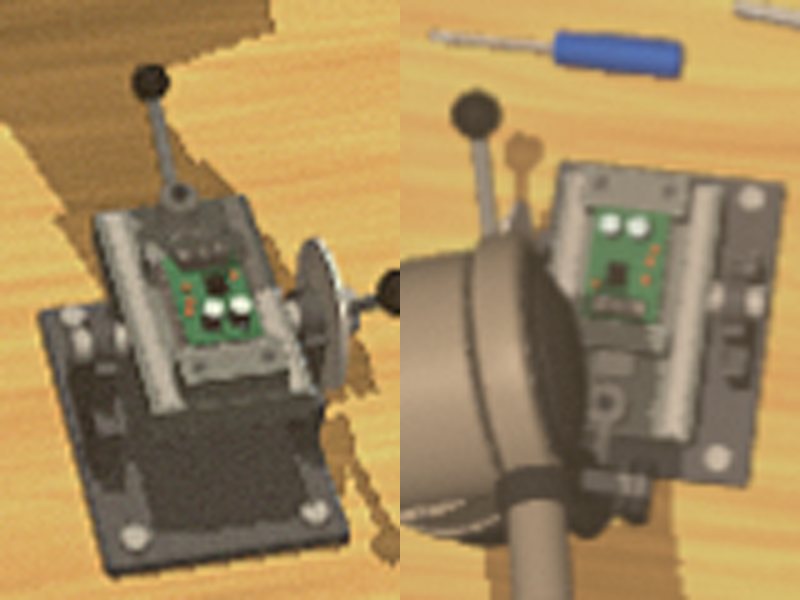

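The pictures show the module between the jaws against the rear jaw. The clamp knob, at (370,151) in scene, looks about 3° short of home. I'll move the arm aside and measure it from both views.

send_rows:
  increments:
    - [[0,0.2,0,0,0,0],[0,0.42,0,0,0,0],[0,0.42,0,0,0,0],[0,0.42,0,0,0,0],[0,0.42,0,0,0,0],[0,0.42,0,0,0,0],[0,0.42,0,0,0,0],[0,0.2,0,0,0,0],[0,0,0,0,0,0]]
  claw: 1

```text
time: 36.1
tcp_pos: [0.3963, 0.0428, 0.2641]
eef_rot: [[0.999, -0.033, 0.002], [-0.033, -0.999, -0.001], [0.002, 0.001, -1.0]]
wrist_force: [0.1, -0.1, -0.4]
opening: 0.003
finger_force: 0.0
```

```bash
python3 - <<'E'
from h import *
np.set_printoptions(precision=4,suppress=True)
plan([])
a=cam("scene");b=cam("top")
C=[.400,.184,.164];A=blob(a,dark(a,85),proj(a,C)[0],7);B=blob(b,dark(b,85),proj(b,C)[0],7);print(proj(b,C),A[:2],B[:2],tri(a,[A[0]],b,[B[0]]),plane(b,[B[0]],.164))
pa,pb=blob(a,dark(a,85),(420,194),8)[0],blob(b,dark(b,85),(236,157),7)[0];print("tilt knob",tri(a,[pa],b,[pb])[0])
G=blob(b,green(b),proj(b,[.55,.185,.138])[0],18);m=cv2.morphologyEx(G[2],cv2.MORPH_CLOSE,np.ones((7,7)));print(rect(b,m,.138))
E
```

```text
t 36.1 p [0.3963 0.0428 0.2641] F [ 0.1 -0.1 -0.4] open 0.003 ff 0.0
[[256.3941 237.8085]] (array([369.7179, 151.0513]), np.int32(39)) (array([256.8293, 238.9756]), np.int32(41)) [[0.3973 0.1831 0.1606 0.0002]] [[0.3969 0.1824 0.164 ]]
tilt knob [0.6112 0.2671 0.1988 0.002 ]
((548.9216918945312, 183.71435546875), (42.73012924194336, 65.65628051757812), 89.69200897216797)
```

```bash
python3 - <<'E'
from h import *
Q=tool(YAW,0,-90)
plan([((.395,.135,.24),Q,5),((.395,.135,.165),Q,5),((.395,.154,.165),Q,4)])
E
```

```text
t 36.2 p [0.3964 0.044  0.2643] F [-0.7  0.7 -0.5] open 0.001 ff 0.0
5 x [-0.014, -0.364, 0.097, 0.0, -0.0, -0.002] 
5 x [0.001, 0.0, 0.3, 0.0, -0.0, 0.0] 
4 x [-0.001, -0.095, 0.0, 0.0, -0.0, 0.001]
```

send_rows:
  increments:
    - [[-0.014,-0.2,0.05,0,0,-0.002],[-0.014,-0.364,0.1,0,0,-0.002],[-0.014,-0.364,0.1,0,0,-0.002],[-0.014,-0.364,0.1,0,0,-0.002],[-0.014,-0.364,0.1,0,0,0],[0,-0.164,0.2,0,0,0],[0,0,0.3,0,0,0],[0,0,0.3,0,0,0],[0,0,0.3,0,0,0],[0,0,0.3,0,0,0],[0,0,0.13,0,0,0],[0,-0.1,0,0,0,0],[0,-0.1,0,0,0,0],[0,-0.1,0,0,0,0],[0,-0.1,0,0,0,0],[0,0,0,0,0,0]]

```text
time: 37.8
tcp_pos: [0.3951, 0.1556, 0.1658]
eef_rot: [[1.0, -0.005, 0.004], [-0.005, -1.0, -0.0], [0.004, 0.0, -1.0]]
wrist_force: [0.0, -0.8, 0.5]
opening: 0.003
finger_force: 0.0
```

send_rows:
  increments:
    - [[0,-0.05,0,0,0,0],[0,-0.04,0,0,0,0],[0,0,0,0,0,0]]

```text
time: 38.1
tcp_pos: [0.3948, 0.159, 0.1655]
eef_rot: [[1.0, -0.005, 0.003], [-0.005, -1.0, -0.002], [0.003, 0.002, -1.0]]
wrist_force: [-1.3, -3.3, 0.3]
opening: -0.004
finger_force: 1.8
```

send_rows:
  increments:
    - [[0,-0.04,0,0,0,0],[0,-0.04,0,0,0,0],[0,0,0,0,0,0]]

```text
time: 38.4
tcp_pos: [0.3944, 0.1622, 0.1654]
eef_rot: [[1.0, -0.005, 0.001], [-0.005, -1.0, -0.003], [0.001, 0.003, -1.0]]
wrist_force: [-1.5, -9.4, 3.4]
opening: -0.002
finger_force: 4.4
```

send_rows:
  increments:
    - [[0,-0.04,0,0,0,0],[0,-0.02,0,0,0,0],[0,0,0,0,0,0]]

```text
time: 38.7
tcp_pos: [0.3941, 0.1634, 0.1652]
eef_rot: [[1.0, -0.005, 0.0], [-0.005, -1.0, -0.007], [0.0, 0.007, -1.0]]
wrist_force: [-2.2, -18.7, 4.7]
opening: -0.002
finger_force: 9.4
```

send_rows:
  increments:
    - [[0,-0.04,0,0,0,0],[0,-0.01,0,0,0,0],[0,0,0,0,0,0]]

```text
time: 39.0
tcp_pos: [0.3938, 0.1641, 0.165]
eef_rot: [[1.0, -0.004, -0.001], [-0.004, -1.0, -0.01], [-0.001, 0.01, -1.0]]
wrist_force: [-2.2, -27.6, 4.5]
opening: -0.001
finger_force: 14.3
```

```bash
python3 - <<'E'
from h import *
np.set_printoptions(precision=4,suppress=True)
plan([])
a=cam("scene");A=blob(a,dark(a,85),proj(a,[.397,.184,.161])[0],7);print(A[:2],plane(a,[A[0]],.161))
E
```

```text
t 39.0 p [0.3938 0.1641 0.165 ] F [ -2.2 -27.6   4.5] open -0.001 ff 14.3
(array([368.8378, 149.4595]), np.int32(74)) [[0.3907 0.1821 0.161 ]]
```

send_rows:
  increments:
    - [[0,0.1,0,0,0,0],[0,0.3,0,0,0,0],[0,0.2,-0.2,0,0,0],[0,0,-0.4,0,0,0],[0,0,-0.5,0,0,0],[0,0,-0.5,0,0,0],[0,0,-0.5,0,0,0],[0,0,-0.5,0,0,0],[0,0,-0.3,0,0,0],[0,0,0,0,0,0]]
  claw: -0.5

```text
time: 40.05
tcp_pos: [0.3954, 0.1395, 0.3128]
eef_rot: [[1.0, -0.005, 0.008], [-0.005, -1.0, 0.001], [0.008, -0.001, -1.0]]
wrist_force: [0.5, 0.0, -0.1]
opening: 0.747
finger_force: 0.0
```

```bash
python3 - <<'E'
from h import *
np.set_printoptions(precision=4,suppress=True)
a=cam("scene");b=cam("top");C=[.397,.185,.161];A=blob(a,dark(a,85),proj(a,C)[0],7);B=blob(b,dark(b,85),proj(b,C)[0],7);print("cam",A[:2],B[:2],tri(a,[A[0]],b,[B[0]]),plane(a,[A[0]],.161))
pa,pb=blob(a,dark(a,85),(420,194),8)[0],blob(b,dark(b,85),(236,157),7)[0];print("tilt knob",tri(a,[pa],b,[pb])[0])
R=tool(YAW,15,0)
K=np.array([.6118,.2673,.198])
plan([(K-R[:,2]*.1,R,16),(K,R,8)])
E
```

```text
cam (array([369.6842, 151.1316]), np.int32(38)) (array([256., 245.]), np.int32(1)) [[0.3821 0.1872 0.1438 0.0024]] [[0.398  0.1829 0.161 ]]
tilt knob [0.6105 0.2672 0.1985 0.0016]
t 40.15 p [0.3942 0.1391 0.3103] F [ 0.4 -1.  -0.3] open 0.75 ff 0.0
16 x [0.371, 0.093, -0.004, 0.004, -0.004, -0.031] 
8 x [-0.0, -0.001, 0.251, 0.0, 0.0, -0.0]
```

The clamp knob didn't move under a 28 N push, so it was already home at its stop. Now the tilt lever.

send_rows:
  increments:
    - [[0.371,0.093,-0.004,0.004,-0.004,-0.031],[0.371,0.093,-0.004,0.004,-0.004,-0.031],[0.371,0.093,-0.004,0.004,-0.004,-0.031],[0.371,0.093,-0.004,0.004,-0.004,-0.031],[0.371,0.093,-0.004,0.004,-0.004,-0.031],[0.371,0.093,-0.004,0.004,-0.004,-0.031],[0.371,0.093,-0.004,0.004,-0.004,-0.031],[0.371,0.093,-0.004,0.004,-0.004,-0.031],[0.371,0.093,-0.004,0.004,-0.004,-0.031],[0.371,0.093,-0.004,0.004,-0.004,-0.031],[0.371,0.093,-0.004,0.004,-0.004,-0.031],[0.371,0.093,-0.004,0.004,-0.004,-0.031],[0.371,0.093,-0.004,0.004,-0.004,-0.031],[0.371,0.093,-0.004,0.004,-0.004,-0.031],[0.371,0.093,-0.004,0.004,-0.004,-0.031],[0.371,0.093,-0.004,0.004,-0.004,-0.031],[0,0,0,0,0,0],[0,0,0,0,0,0]]

```text
time: 41.95
tcp_pos: [0.6377, 0.267, 0.2928]
eef_rot: [[0.01, 0.967, -0.253], [1.0, -0.01, 0.0], [-0.002, -0.253, -0.967]]
wrist_force: [-0.1, 0.6, 0.5]
opening: 0.75
finger_force: 0.0
```

```bash
python3 - <<'E'
from h import *
print(np.round(bot.get_obs()["eef_rot"],3).tolist())
R=tool(YAW,15,0);K=np.array([.6118,.2673,.198])
p=plan([(K-R[:,2]*.09,R,1),(K,R,8)])
E
```

```text
[[0.01, 0.967, -0.253], [1.0, -0.01, 0.0], [-0.002, -0.253, -0.967]]
t 41.95 p [0.6377 0.267  0.2928] F [-0.1  0.6  0.5] open 0.75 ff 0.0
1 x [0.002, -0.01, 0.166, 0.002, 0.0, -0.001] 
8 x [0.0, 0.0, 0.225, -0.0, 0.0, 0.0]
```

send_rows:
  increments:
    - [[0,-0.01,0.1,0,0,0],[0,0,0.2,0,0,0],[0,0,0.225,0,0,0],[0,0,0.225,0,0,0],[0,0,0.225,0,0,0],[0,0,0.225,0,0,0],[0,0,0.225,0,0,0],[0,0,0.225,0,0,0],[0,0,0.225,0,0,0],[0,0,0.09,0,0,0],[0,0,0,0,0,0]]

```text
time: 43.05
tcp_pos: [0.6122, 0.2663, 0.1998]
eef_rot: [[0.01, 0.968, -0.252], [1.0, -0.01, 0.001], [-0.001, -0.252, -0.968]]
wrist_force: [-0.3, -0.4, 0.8]
opening: 0.751
finger_force: 0.0
```

send_rows:
  increments:
    - [[0,0,0,0,0,0],[0,0,0,0,0,0],[0,0,0,0,0,0],[0,0,0,0,0,0],[0,0,0,0,0,0],[0,0,0,0,0,0],[0,0,0,0,0,0]]
  claw: 1
  squeeze: 40

```text
time: 43.75
tcp_pos: [0.6128, 0.267, 0.2009]
eef_rot: [[0.009, 0.968, -0.25], [1.0, -0.009, 0.001], [-0.001, -0.25, -0.968]]
wrist_force: [-1.1, -2.1, 5.4]
opening: 0.301
finger_force: 39.2
```

```bash
python3 - <<'E'
from h import *
o=bot.get_obs();p=np.array(o["tcp_pos"]);R=np.array(o["eef_rot"])
H=V+Ro.from_euler('z',YAW).apply([0,.083,.1]);d=p-H
t0=35-np.rad2deg(np.arctan2(d[0],d[2]));print("tilt by tcp",t0,"r",np.hypot(d[0],d[2]))
dt=30-t0;Q=Ro.from_rotvec(-np.deg2rad(dt)*Ro.from_euler('z',YAW).apply([0,1,0])).as_matrix()
e=plan([(H+Q@(p-H),Q@R,14)]);print(e[0],dt/14/180)
E
```

```text
tilt by tcp 0.9802136179936625 r 0.1217314880691934
t 43.75 p [0.6128 0.267  0.2009] F [-1.1 -2.1  5.4] open 0.301 ff 39.2
14 x [-0.0, -0.084, -0.028, -0.012, 0.0, 0.0] 
[0.55478585 0.26749704 0.22071146] 0.011515788246827911
```

send_rows:
  increments:
    - [[0,-0.084,-0.028,-0.0115,0,0],[0,-0.084,-0.028,-0.0115,0,0],[0,-0.084,-0.028,-0.0115,0,0],[0,-0.084,-0.028,-0.0115,0,0],[0,-0.084,-0.028,-0.0115,0,0],[0,-0.084,-0.028,-0.0115,0,0],[0,-0.084,-0.028,-0.0115,0,0],[0,-0.084,-0.028,-0.0115,0,0],[0,-0.084,-0.028,-0.0115,0,0],[0,-0.084,-0.028,-0.0115,0,0],[0,-0.084,-0.028,-0.0115,0,0],[0,-0.084,-0.028,-0.0115,0,0],[0,-0.084,-0.028,-0.0115,0,0],[0,-0.084,-0.028,-0.0115,0,0],[0,0,0,0,0,0],[0,0,0,0,0,0]]

```text
time: 45.35
tcp_pos: [0.5547, 0.2675, 0.2211]
eef_rot: [[0.009, 0.968, 0.249], [1.0, -0.008, -0.003], [-0.001, 0.249, -0.968]]
wrist_force: [-5.4, -2.0, 6.8]
opening: 0.299
finger_force: 40.3
```

```bash
cat > t.py <<'E'
from h import *
np.set_printoptions(precision=4,suppress=True)
o=bot.get_obs();p=np.array(o["tcp_pos"]);R=np.array(o["eef_rot"])
H=V+Ro.from_euler('z',YAW).apply([0,.083,.1]);d=p-H
print("tilt by tcp",35-np.rad2deg(np.arctan2(d[0],d[2])),"r",np.hypot(d[0],d[2]));plan([])
a=cam("scene");b=cam("top")
f=np.deg2rad(30);L=lambda x,z:np.array([x*np.cos(f)-z*np.sin(f),0,.1+x*np.sin(f)+z*np.cos(f)])
C=V+Ro.from_euler('z',YAW).apply(L(-.143,.064));K=knob(30)
for n,X in(("cam",C),("tilt",K)):
    try:
        A=blob(a,dark(a,85),proj(a,X)[0],9);B=blob(b,dark(b,85),proj(b,X)[0],9);print(n,"exp",X,proj(a,X),proj(b,X),A[:2],B[:2],tri(a,[A[0]],b,[B[0]]))
    except Exception as e:print(n,e)
E
python3 t.py
```

```text
tilt by tcp 30.240968168599764 r 0.12153476302042353
t 45.35 p [0.5547 0.2675 0.2211] F [-5.4 -2.   6.8] open 0.299 ff 40.3
cam exp [0.3882 0.186  0.0839] [[367.7842 165.845 ]] [[259.6276 244.7222]] (array([366.4545, 165.5152]), np.int32(33)) (array([260.5405, 245.0811]), np.int32(37)) [[0.3872 0.1824 0.0852 0.0012]]
tilt exp [0.5551 0.2677 0.2195] [[415.1926 172.7985]] [[229.978  175.0937]] (array([415.9404, 170.2914]), np.int32(151)) (array([227.4724, 174.8593]), np.int32(199)) [[0.5528 0.2709 0.2273 0.003 ]]
```

send_rows:
  increments:
    - [[0,0,0,0,0,0],[0,0,0,0,0,0],[0,0,0,0,0,0],[0,0,0,0,0,0],[0,0,0,0,0,0],[0,0,-0.1,0,0,0],[0,0,-0.25,0,0,0],[0,0,-0.4,0,0,0],[0,0,-0.4,0,0,0],[0,0,-0.4,0,0,0],[0,0,-0.2,0,0,0],[0,-0.4,0,0,0,0],[0,-0.8,0,0,0,0],[0,-0.8,0,0,0,0],[0,-0.8,0,0,0,0],[0,-0.8,0,0,0,0],[0,-0.4,0,0,0,0],[0,0,0,0,0,0]]
  claw: -0.5

```text
time: 47.25
tcp_pos: [0.3369, 0.2692, 0.255]
eef_rot: [[0.007, 0.969, 0.248], [1.0, -0.006, -0.003], [-0.002, 0.248, -0.969]]
wrist_force: [0.9, -0.4, -0.3]
opening: 0.752
finger_force: 0.0
```

```bash
python3 t.py; python3 - <<'E'
from h import *
a=cam("scene");b=cam("top")
cv2.imwrite("pics/final.png",np.hstack([crop(a,345,150,80,105,5),crop(b,220,140,80,105,5)]))
E
```

```text
tilt by tcp 88.27030647425647 r 0.25919355573017216
t 47.25 p [0.3369 0.2692 0.255 ] F [ 0.9 -0.4 -0.3] open 0.752 ff 0.0
cam exp [0.3882 0.186  0.0839] [[367.7842 165.845 ]] [[259.6276 244.7222]] (array([366.7188, 165.5   ]), np.int32(32)) (array([260.5806, 244.9355]), np.int32(31)) [[0.3877 0.1827 0.0857 0.0003]]
tilt exp [0.5551 0.2677 0.2195] [[415.1926 172.7985]] [[229.978  175.0937]] (array([414.88  , 172.7867]), np.int32(75)) (array([229.7273, 175.6364]), np.int32(55)) [[0.5538 0.268  0.2182 0.001 ]]
```

View pics/final.png

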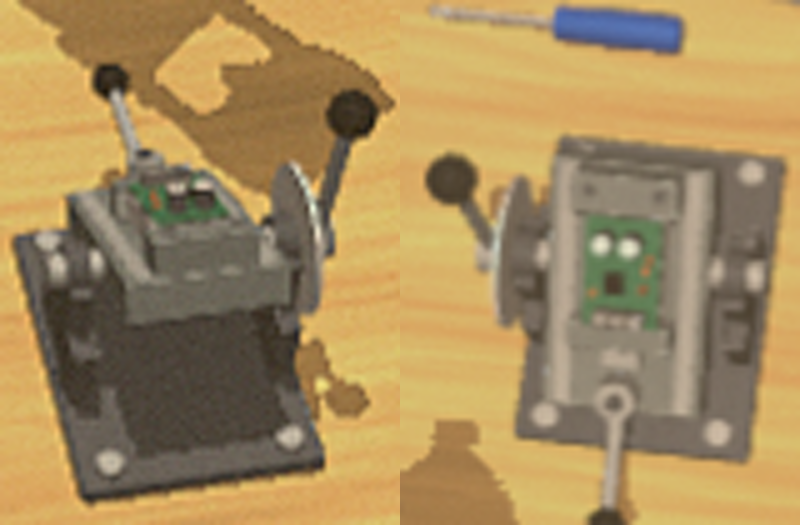

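The last picture shows the module clamped square, the clamp lever pointing to the front, and the bed tilted. The knobs put the tilt at about 29.5°, and the arm is clear of everything. Handing in.

```bash
python3 -c "
from plant import bot
print(bot.hand_in())"
```

```text
the job is handed in; nothing more can be done
None
```

The job is handed in at about 47 s: the board is clamped in the vise with its lever at the stop, though the cameras put it about 2–3° short of straight ahead, and the bed is tilted to about 29.5° by the knob positions.

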